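# Close the plaster mixing pot and find its socket

## Task

Set the loose blue lid onto the steel mixing pot so that it sits level and fully home on the rim, without dropping it, and let go of it. Then try the two yellow-handled sockets on the lid's brass hex head: stand one that does not fit back upright on the mat or the bench, and push the one that fits fully home over the head. Finish while still gripping that socket, pressing it lightly down on the head; leave the plaster relief, the jar and the spatula where they are.

Things in the scene. Friction and masses are not known exactly. Their poses are not given: they have to be found in the camera images.
- pot: round steel mixing pot bolted to the bench, 136 mm in diameter (156 mm at its blue foot, 6 mm high), 80 mm tall, open at the top, wall 5 mm (mouth 126 mm). Origin: centre of its underside, on the bench; z up. It does not move. It may stand left or right of the lid.
- pot_rim (a point): centre of the pot's mouth, level with its rim, 80 mm above the bench
- lid: loose lid, 350 g: steel disc 116 mm wide, 8 thick, that drops into the pot's mouth; on it a blue plate 148 wide, 6 thick, that rests on the rim by its weight; on top a brass hex head to lift it by, 26 across flats, 22 tall. Origin: centre of the disc's underside; z up. Flats face the lid's +x and every 60 deg. Seated, its origin is 72 mm above the pot's
- lid_head (a point): centre of the top face of the lid's hex head
- socket_a: socket (look-alike pair) standing mouth down: steel barrel 41 mm wide, 34 tall, then a yellow square grip 22x22, 50 tall; 180 g. Origin: centre of the mouth; z up; x, y square to the grip. Hex bore 20 deep, flats facing its +x and every 60 deg. One socket's bore is 28.5 across flats and fits, the other's 21.5 and stops on the head: try. Seated: origin 16 mm above the lid's (misfit: 36)
- socket_b: socket (look-alike pair) standing mouth down: steel barrel 41 mm wide, 34 tall, then a yellow square grip 22x22, 50 tall; 180 g. Origin: centre of the mouth; z up; x, y square to the grip. Hex bore 20 deep, flats facing its +x and every 60 deg. One socket's bore is 28.5 across flats and fits, the other's 21.5 and stops on the head: try. Seated: origin 16 mm above the lid's (misfit: 36)
- mat: brown cork mat, 140 x 240 x 4 mm, fixed to the bench, on which the sockets stand. Origin: centre of its underside.
- relief: bystander: white plaster relief tile with a terracotta face, 100 x 150 x 26 mm, loose. Origin: centre of its underside.
- jar: bystander: amber glass jar, 60 mm in diameter, 85 mm tall, loose. Origin: centre of its underside.
- spatula: bystander: spatula lying on the bench nearer the robot, 200 mm long, loose. Origin: on the bench below its middle.
Not all that is in view belongs to the job. Several things look just like the lid: the one meant starts farthest to the robot's right.

How it is judged:
By the outcome, as a careful person would: the job done as asked, in the order asked, and still so for the second after the job is handed in, while the arm keeps its last pose, push and grip.
It also fails if it takes over 72 s, if anything falls off the work surface, if the arm or the gripper's body presses on something with over 40 N, if the wrist force passes 120 N, or if a joint passes its speed limit or range.

## Robot

A 7-joint arm with a two-finger parallel gripper is mounted at the origin on the work surface. World frame = base frame: x ahead of the robot, y to its left, z up, the work surface at z = 0. Lengths are in m, angles in rad, forces in N, time in s.
With the tool pointing down it reaches from about 0.35 to 0.9 m from the base axis. Payload 19.9 kg.
Tool frame: the origin (TCP) lies on the mounting face of the last link; the fingertips stand 199 mm ahead of it and the grasp point (between the pads) lies 180 mm ahead of it; z points along the fingers, y is the line along which they close (so a half turn about z gives the same grasp; the last joint's range is limited). The gripper opens to 94 mm and grips with 3 to 60 N. Pads are 16 mm wide; open, the fingers measure 119 mm over their backs; the gripper's body (75 mm by 177 mm) begins 78 mm behind the grasp point.
Start: joints at [1.288, 0.417, -0.01, 1.614, 0.005, 1.111, -0.053], TCP at [0.149, -0.607, 0.405] pointing down, gripper open.
Joint ranges: [-2.81, 2.81], [-0.39, 2.02], [-1.27, 1.25], [0.06, 2.57], [-1.19, 4.33], [0.19, 2], [-2.82, 2.82]. Speed limits (rad/s): [1.89, 1.89, 2.39, 2.39, 3.01, 3.01, 3.01].

## Interface

Orientations are given as a rotation vector (axis times angle).
In Python, from workcell import env gives the robot as it stands. The module is installed in compiled form; this text tells all that it offers.
- The arm moves only by the tool jog_arm, never from a script. Its argument "steps" is a list of rows, each a list of 3 entries, a list of its own where there are three numbers: the shift along the world's x, y, z in units of 100 mm (1.0 is 100 mm), then the turn about the world's z in units of 180 degrees (1.0 is 180 degrees), then the opening, from -1 (shut) to 1 (fully open). A call has 1 to 5 rows; each row is the pose to reach, as a shift and turn from the pose commanded when the call began, turning the shorter way round; what a row does not reach only later rows make up. A row lasts 1/10 s, in which the tool goes at most 50 mm and 8.59 degrees, less where a joint would pass 70% of its speed; a pose out of reach is approached as far as the arm can. A call with a number of a shift or a turn outside -1 to 1 is refused whole. A call with a gripper value outside its range is refused whole. The fingers move at their own pace and stop on an object; "squeeze" is the grip in N (left out, the last holds). Time passes only in rows, so rows that repeat a pose let the fingers close. It gives the time, the measured TCP pose, the force, the opening and the grip force at its end, in the units of the state.
- env.read_state(): the state, without advancing time (a new reading comes with each control period).
- env.grab_frame(name): name is "side" or "top" or "wrist"; returns (picture, depth): 384x512x3 uint8, red, green, blue; 384x512 float32, m along the optical axis (not along the pixel's ray), 0 where there is no reading.
- env.get_calibration(name): a dict with "camera_matrix" (3x3 intrinsics, pixels), "camera_from_world" (4x4, takes a point from world to camera coordinates). Camera axes: x right, y down, z forward; pixel columns grow to the right and rows downward; lengths in m; the calibration is good to about 2 mm. A picture is of the moment at which its call begins: read the wrist's pose just before it. get_calibration takes no time and is no camera call; for the wrist camera it gives the pose at the moment of the call.
- env.finish_job(): hands the job in; it is judged then, once.
The state is a dict: "time": time; "q": joint angles; "dq": joint speeds; "joint_torque": joint torques, N m; "tcp_pos": TCP position; "eef_rot": TCP orientation; "contact_force": force on the tool from outside, world axes, zero at the start; "torque": the same for the moment, N m; "finger_gap": opening from 0.0 (shut) to 1.0 (fully open); "grasp_force": force on a finger pad.
Only numpy, scipy, OpenCV 4.12 (cv2) and the standard library are available. Lean on these libraries where they do the work, as an engineer would, in place of code of your own. Each camera call takes 0.05 s, during which the arm holds its last target. There are 200 camera calls.

## Working session

There is one attempt and no reset: what is moved stays moved. The work goes in short steps, Python scripts to look and compute and a tool call to move; the robot and the scene stay as the last step left them, time stands still between calls to the robot, and variables do not carry over. Pictures are saved under pics/ and viewed, at most 11 in all, crops included, and the job is handed in when it is done.

Besides the shell and the picture viewer there is one more tool, called by a JSON object that holds its "fn" and its "kwargs". jog_arm: Moves the arm, as the interface text tells. Shifts and turns lie within -1 to 1; 1 stands for 100 mm of shift or 180 degrees of turn. Its arguments: {"type":"object","properties":{"steps":{"type":"array"},"squeeze":{"type":"number"}},"required":["steps"]}

```bash
mkdir -p pics; ls; python3 - <<'E'
from workcell import env
import cv2,numpy as np
s=env.read_state();print(s)
for n in("top","side"):
    p,d=env.grab_frame(n);c=env.get_calibration(n);np.savez(f"{n}.npz",p=p,d=d,K=c["camera_matrix"],T=c["camera_from_world"])
    cv2.imwrite(f"pics/{n}0.png",p[:,:,::-1]);print(n,c)
E
```

```text
pics
{'time': 0.0, 'q': array([ 1.28850751,  0.4179926 , -0.01029405,  1.61414349,  0.0046992 ,
        1.11067703, -0.05299497]), 'dq': array([-0.00029882,  0.0001607 ,  0.0008417 , -0.0005513 ,  0.0008324 ,
       -0.00131662, -0.00019397]), 'joint_torque': array([-2.42162596e-04, -8.51255965e+01,  6.38377592e-01, -4.25986826e+01,
       -4.88632021e-02,  1.86705025e-02,  8.92615049e-05]), 'tcp_pos': array([ 0.14901566, -0.6068521 ,  0.40402645]), 'eef_rot': array([-3.11768589e+00, -3.77183372e-01,  3.69605861e-04]), 'contact_force': array([-0.82083973, -0.64997442,  0.12871909]), 'torque': array([ 0.00655118,  0.02649375, -0.01892481]), 'grasp_force': 0.0, 'finger_gap': 0.9985096019950731}
top {'camera_matrix': array([[449.89699267,   0.        , 258.23943768],
       [  0.        , 449.89699267, 182.62362344],
       [  0.        ,   0.        ,   1.        ]]), 'camera_from_world': array([[-0.02521352, -0.99963394, -0.00981187,  0.02897704],
       [-0.99465195,  0.02606881, -0.09993956,  0.5594914 ],
       [ 0.10015876,  0.00723957, -0.99494513,  1.35573381],
       [ 0.        ,  0.        ,  0.        ,  1.        ]])}
side {'camera_matrix': array([[450.70662118,   0.        , 245.45644718],
       [  0.        , 450.70662118, 186.12893792],
       [  0.        ,   0.        ,   1.        ]]), 'camera_from_world': array([[-0.87367104, -0.48649834,  0.00427564,  0.49273717],
       [-0.30866197,  0.54747021, -0.77782013,  0.24536647],
       [ 0.37606742, -0.68087865, -0.6284724 ,  1.06969492],
       [ 0.        ,  0.        ,  0.        ,  1.        ]])}
```

View pics/top0.png

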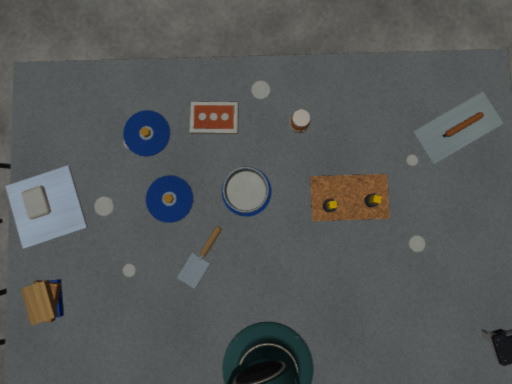

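View pics/side0.png

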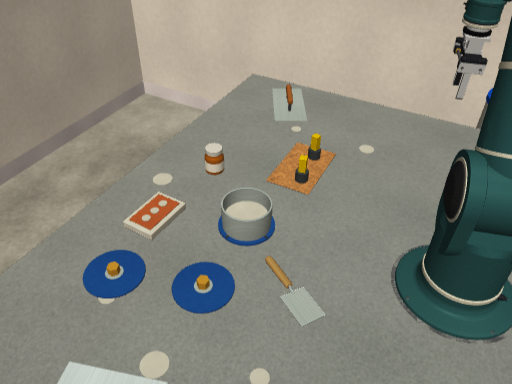

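The top view shows two lids (147,133) and (170,199), so the target, farthest right (smaller +y), is at (170,199). The pot is at (246,190), the mat at (350,198) and the sockets at (331,205) and (374,200). The side view agrees: target lid (203,288), pot (246,215), sockets (302,170) and (315,147).

```bash
cat > h.py <<'E'
import numpy as np,cv2
from workcell import env
def ray(px,K,T,z):
    px=np.atleast_2d(np.float64(px));R,t=T[:3,:3],T[:3,3]
    d=(np.linalg.inv(K)@np.c_[px,np.ones(len(px))].T).T@R;o=-R.T@t
    return o+d*((z-o[2])/d[:,2])[:,None]
def blobs(m,amin=30):
    c,_=cv2.findContours(m.astype(np.uint8),cv2.RETR_EXTERNAL,cv2.CHAIN_APPROX_NONE)
    return sorted([x for x in c if cv2.contourArea(x)>amin],key=cv2.contourArea,reverse=True)
def hsv(p): return cv2.cvtColor(p,cv2.COLOR_RGB2HSV)
def rng(p,lo,hi): return cv2.inRange(hsv(p),np.array(lo),np.array(hi))
def grab(n,save=None):
    c=env.get_calibration(n);p,d=env.grab_frame(n)
    if save: cv2.imwrite(f"pics/{save}.png",p[:,:,::-1])
    return p,d,c["camera_matrix"],c["camera_from_world"]
E
python3 - <<'E'
from h import *
for n in("top","side"):
    f=np.load(n+".npz");p,d,K,T=f["p"],f["d"],f["K"],f["T"]
    print(n)
    for nm,lo,hi,zs,am in(("blue",(105,150,60),(125,255,255),(.014,.006),150),("yel",(15,120,100),(32,255,255),(.036,.088),15)):
        for b in blobs(rng(p,lo,hi),am):
            (u,v),ax,an=cv2.minAreaRect(b)
            el=cv2.fitEllipse(b);w=[ray(b[:,0],K,T,z) for z in zs]
            print(nm,[round(u),round(v)],np.round(ax),cv2.contourArea(b),[np.round(cv2.minEnclosingCircle(x[:,:2].astype(np.float32)*1000)[0]) for x in w],[np.round(2000*np.sqrt(1)*cv2.minEnclosingCircle(x[:,:2].astype(np.float32))[1]) for x in w])
E
```

```text
top
blue [169, 198] [45. 46.] 1640.0 [array([520., 293.]), array([520., 294.])] [np.float64(145.0), np.float64(146.0)]
blue [146, 133] [44. 45.] 1564.0 [array([729., 364.]), array([731., 366.])] [np.float64(146.0), np.float64(147.0)]
yel [37, 302] [40. 25.] 847.0 [array([215., 684.]), array([223., 658.])] [np.float64(127.0), np.float64(122.0)]
yel [210, 241] [ 4. 31.] 98.5 [array([386., 165.]), array([387., 159.])] [np.float64(94.0), np.float64(90.0)]
yel [377, 198] [ 9. 10.] 66.5 [array([ 502., -349.]), array([ 499., -335.])] [np.float64(36.0), np.float64(35.0)]
yel [333, 204] [ 9. 10.] 61.0 [array([ 490., -213.]), array([ 488., -205.])] [np.float64(37.0), np.float64(36.0)]
yel [167, 198] [8. 8.] 45.0 [array([520., 292.]), array([516., 281.])] [np.float64(27.0), np.float64(26.0)]
yel [144, 132] [7. 7.] 40.0 [array([729., 363.]), array([717., 350.])] [np.float64(26.0), np.float64(25.0)]
side
blue [203, 287] [50. 62.] 2397.5 [array([516., 290.]), array([520., 285.])] [np.float64(148.0), np.float64(149.0)]
blue [114, 274] [45. 64.] 2203.5 [array([726., 361.]), array([732., 357.])] [np.float64(148.0), np.float64(149.0)]
blue [246, 230] [27. 56.] 221.0 [array([530.,  58.]), array([534.,  51.])] [np.float64(154.0), np.float64(156.0)]
yel [304, 166] [41. 68.] 1787.0 [array([ 495., -269.]), array([ 471., -200.])] [np.float64(329.0), np.float64(308.0)]
yel [278, 272] [37.  7.] 228.0 [array([376., 181.]), array([359., 222.])] [np.float64(102.0), np.float64(95.0)]
yel [202, 282] [14. 11.] 131.0 [array([514., 296.]), array([488., 330.])] [np.float64(43.0), np.float64(40.0)]
yel [112, 268] [13. 11.] 114.0 [array([720., 364.]), array([681., 394.])] [np.float64(44.0), np.float64(41.0)]
```

{"fn": "jog_arm", "kwargs": {"steps": [[[0.37,0.42,0],0,1],[[0.75,0.84,0],0,1],[[0.75,0.84,0],0,1]]}}

```text
time: 0.4
tcp_pos: [0.2277, -0.5195, 0.4045]
eef_rot: [-3.116, -0.385, -0.002]
contact_force: [0.3, -0.2, -0.0]
finger_gap: 1.001
grasp_force: 0.0
```

{"fn": "jog_arm", "kwargs": {"steps": [[[0.37,0.42,0],0,1],[[0.75,0.84,0],0,1],[[0.75,0.84,0],0,1]]}}

```text
time: 0.7
tcp_pos: [0.3023, -0.4355, 0.4047]
eef_rot: [-3.117, -0.386, -0.001]
contact_force: [0.2, -0.6, -0.0]
finger_gap: 1.001
grasp_force: 0.0
```

{"fn": "jog_arm", "kwargs": {"steps": [[[0.37,0.42,0],0,1],[[0.75,0.84,0],0,1],[[0.75,0.84,0],0,1]]}}

```text
time: 1.0
tcp_pos: [0.3769, -0.3516, 0.4047]
eef_rot: [-3.117, -0.385, -0.001]
contact_force: [-1.2, -0.9, -0.7]
finger_gap: 0.999
grasp_force: 0.0
```

{"fn": "jog_arm", "kwargs": {"steps": [[[0.37,0.42,0],0,1],[[0.75,0.84,0],0,1],[[0.75,0.84,0],0,1],[[0.75,0.84,0],0,1]]}}

```text
time: 1.4
tcp_pos: [0.45, -0.2701, 0.4044]
eef_rot: [-3.118, -0.382, 0.0]
contact_force: [0.1, -0.5, -0.1]
finger_gap: 1.001
grasp_force: 0.0
```

Time is cheap. I'll take a wrist picture of the sockets, then go on to the lid.

```bash
python3 - <<'E'
from h import *
p,d,K,T=grab("wrist","w1");np.savez("w1.npz",p=p,d=d,K=K,T=T)
print(np.round(-T[:3,:3].T@T[:3,3],3),np.round(T[:3,:3],2),K[0,0])
for b in blobs(rng(p,(15,120,100),(32,255,255)),15): print(cv2.minAreaRect(b))
E
```

```text
[ 0.522 -0.252  0.384] [[ 0.24 -0.97  0.  ]
 [-0.94 -0.23  0.26]
 [-0.25 -0.06 -0.97]] 309.6120546389665
((266.81146240234375, 121.42622375488281), (204.93295288085938, 118.413330078125), 13.240518569946289)
((451.1265563964844, 317.59765625), (65.38075256347656, 32.26548385620117), 79.28687286376953)
((51.73656463623047, 324.1776123046875), (50.039913177490234, 12.530793190002441), 87.61405944824219)
```

View pics/w1.png

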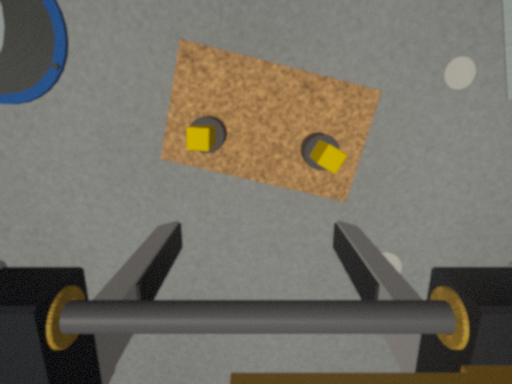

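{"fn": "jog_arm", "kwargs": {"steps": [[[0.1,0.5,0],0,1],[[0.2,1,0],0,1],[[0.2,1,0],0,1]]}}

```text
time: 1.75
tcp_pos: [0.4693, -0.1676, 0.4048]
eef_rot: [-3.117, -0.384, -0.001]
contact_force: [-0.5, -0.5, -0.3]
finger_gap: 1.0
grasp_force: 0.0
```

{"fn": "jog_arm", "kwargs": {"steps": [[[0.1,0.5,0],0,1],[[0.2,1,0],0,1],[[0.2,1,0],0,1]]}}

```text
time: 2.05
tcp_pos: [0.4894, -0.0676, 0.4048]
eef_rot: [-3.117, -0.384, -0.001]
contact_force: [1.1, -0.8, 0.5]
finger_gap: 0.997
grasp_force: 0.0
```

{"fn": "jog_arm", "kwargs": {"steps": [[[0,0.5,0],0,1],[[0,1,0],0,1],[[0,1,0],0,1]]}}

```text
time: 2.35
tcp_pos: [0.4887, 0.0325, 0.4048]
eef_rot: [-3.117, -0.385, -0.001]
contact_force: [0.8, -1.2, 0.6]
finger_gap: 1.006
grasp_force: 0.0
```

{"fn": "jog_arm", "kwargs": {"steps": [[[0,0.5,0],0,1],[[0,1,0],0,1],[[0,1,0],0,1]]}}

```text
time: 2.65
tcp_pos: [0.4888, 0.1325, 0.4048]
eef_rot: [-3.116, -0.384, -0.001]
contact_force: [2.0, -1.7, -0.0]
finger_gap: 1.001
grasp_force: 0.0
```

{"fn": "jog_arm", "kwargs": {"steps": [[[0,0.5,0],0,1],[[0,1,0],0,1],[[0,1,0],0,1],[[0,1,0],0,1]]}}

```text
time: 3.05
tcp_pos: [0.4898, 0.228, 0.4042]
eef_rot: [3.118, 0.377, -0.001]
contact_force: [1.2, -0.6, -0.1]
finger_gap: 0.998
grasp_force: 0.0
```

```bash
python3 - <<'E'
from h import *
p,d,K,T=grab("wrist","w2");np.savez("w2.npz",p=p,d=d,K=K,T=T)
h=hsv(p)
b=blobs(rng(p,(105,150,40),(125,255,255)),300)
for x in b:
    w=ray(x[:,0],K,T,.014)[:,:2].astype(np.float32)*1000
    el=cv2.fitEllipse(w);print("blue",el,cv2.boundingRect(x))
f=np.load("w1.npz");q=f["p"];print(hsv(q)[138:140,196:206:3],hsv(q)[60,200:210:3],hsv(q)[157,326:340:4])
for x in blobs(rng(p,(12,80,60),(32,255,255)),30): print(cv2.boundingRect(x),cv2.contourArea(x))
# pot from top picture rim: depth at z~.08
g=np.load("top.npz");D=g["d"];v,u=np.mgrid[:384,:512]
P=((np.linalg.inv(g["K"])@np.stack([u*D,v*D,D]).reshape(3,-1)).T-g["T"][:3,3])@g["T"][:3,:3]
m=(abs(P[:,2]-.08)<.012)&(np.hypot(P[:,0]-.533,P[:,1]-.052)<.09)
print(m.sum(),"pot rim",cv2.minEnclosingCircle((P[m,:2]*1000).astype(np.float32)))
E
```

```text
blue ((516.503173828125, 291.2660827636719), (141.68701171875, 141.72096252441406), 135.2016143798828) (150, 74, 121, 123)
blue ((509.9253234863281, 97.751953125), (47.65253829956055, 91.1014404296875), 121.61225891113281) (341, 144, 26, 74)
blue ((579.8236694335938, 84.04401397705078), (35.96160888671875, 81.90812683105469), 29.760793685913086) (355, 108, 74, 32)
[[[ 26 255 202]
  [ 26 255 200]
  [ 26 255 200]
  [ 26 255 199]]

 [[ 26 255 201]
  [ 26 255 201]
  [ 26 255 200]
  [ 26 255 200]]] [[ 16 137 155]
 [ 16 125 171]
 [ 16 128 173]
 [ 16 137 168]] [[ 26 255 200]
 [ 26 255 197]
 [ 26 255 198]
 [ 26 255 199]]
(230, 365, 282, 19) 3252.0
(429, 285, 42, 66) 1240.5
(45, 286, 40, 65) 1147.5
(254, 233, 62, 55) 945.5
(195, 128, 26, 25) 445.5
266 pot rim ((536.5194702148438, 52.35715866088867), 67.82544708251953)
```

View pics/w2.png

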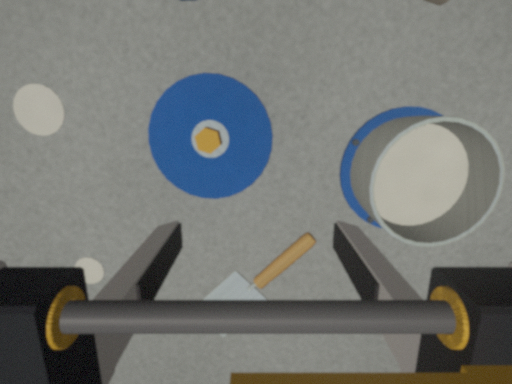

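The wrist view shows the lid at (210,135) with its hex top at (208,139). The pot mouth is at (440,180), and the spatula lies below.

```bash
cat >> h.py <<'E'
def topface(p,K,T,z,roi,lo=(18,120,60),hi=(32,255,255),n=6,frac=.85):
    """roi u0,v0,u1,v1: brightest colour face -> centre (mm), area-equivalent width, n-fold yaw deg"""
    m=rng(p,lo,hi)>0;u0,v0,u1,v1=roi;k=np.zeros_like(m);k[v0:v1,u0:u1]=1;m&=k
    V=hsv(p)[:,:,2];t,_=cv2.threshold(V[m].reshape(-1,1),0,255,cv2.THRESH_BINARY+cv2.THRESH_OTSU)
    f=m&(V>t);b=blobs(f,5)[0];uv=np.argwhere(f)[:,::-1]
    fill=np.zeros(m.shape,np.uint8);cv2.drawContours(fill,[b],-1,1,-1);uv=np.argwhere(fill)[:,::-1]
    w=ray(uv,K,T,z)[:,:2]*1000;c=w.mean(0)
    h=ray(cv2.convexHull(b)[:,0],K,T,z)[:,:2]*1000;hf=np.vstack([h,h[:1]])
    e=np.diff(hf,axis=0);a=np.arctan2(e[:,1],e[:,0]);L=np.hypot(*e.T)
    yaw=np.degrees(np.angle((L**2*np.exp(1j*n*(a-np.pi/2))).sum()))/n
    x=(w[:,0]-c[0])+1j*(w[:,1]-c[1]);r=abs(x)
    y2=np.degrees(np.angle((r**n*np.exp(1j*n*np.angle(x))).sum()))/n+180/n
    return dict(c=c.round(1),n=len(uv),Vt=t,ext=np.ptp(w,axis=0).round(1),yaw_edge=yaw.round(1),yaw_mom=((y2+180/n)%(360/n)-180/n).round(1))
E
python3 - <<'E'
from h import *
f=np.load("w2.npz");print(topface(f["p"],f["K"],f["T"],.036,(185,118,232,160)))
print(hsv(f["p"])[128:154:2,194:224:2,2])
f=np.load("w1.npz")
for r in((180,110,228,160),(300,130,352,180)): print(topface(f["p"],f["K"],f["T"],.088,r,lo=(22,200,40),n=4))
E
```

```text
{'c': array([516.5, 291.3]), 'n': 398, 'Vt': 159.0, 'ext': array([24. , 26.6]), 'yaw_edge': np.float64(-4.9), 'yaw_mom': np.float64(-5.2)}
[[154 162 161 165 163 166 155 133 127 127 141 159 162 162 163]
 [162 162 160 164 171 174 174 172 165 153 134 121 128 157 162]
 [167 164 165 172 176 175 175 175 174 174 171 157 116 144 164]
 [165 169 172 174 175 175 176 175 176 173 176 170 125 132 164]
 [165 175 175 177 174 174 174 175 174 173 176 173 138 119 160]
 [163 172 175 175 173 175 175 175 177 175 174 173 152 110 153]
 [162 174 174 176 176 173 175 175 175 176 175 174 162 112 145]
 [164 170 176 175 173 175 175 175 176 176 174 176 169 124 138]
 [163 168 175 176 174 175 176 177 174 175 175 172 173 146 153]
 [159 166 174 176 175 175 175 175 174 174 175 174 169 162 163]
 [153 161 173 176 175 177 175 175 175 176 172 169 159 165 167]
 [144 152 161 169 173 174 177 174 175 172 167 157 159 163 164]
 [141 146 153 162 161 164 167 172 173 165 164 164 161 159 158]]
{'c': array([ 482.8, -203.8]), 'n': 502, 'Vt': 152.0, 'ext': array([23.6, 23.4]), 'yaw_edge': np.float64(11.7), 'yaw_mom': np.float64(10.7)}
{'c': array([ 495.1, -332.8]), 'n': 481, 'Vt': 169.0, 'ext': array([24.2, 24.9]), 'yaw_edge': np.float64(-16.5), 'yaw_mom': np.float64(-16.7)}
```

{"fn": "jog_arm", "kwargs": {"steps": [[[0.0,0.3,-0.5],0,1],[[0.0,0.6,-0.9],0,1],[[0.0,0.6,-0.9],0,1],[[0.0,0.6,-0.9],0,1]]}}

```text
time: 3.5
tcp_pos: [0.4895, 0.2878, 0.3134]
eef_rot: [3.118, 0.376, -0.004]
contact_force: [-0.2, -0.9, 0.3]
finger_gap: 1.001
grasp_force: 0.0
```

```bash
python3 - <<'E'
from h import *
p,d,K,T=grab("wrist","w3");np.savez("w3.npz",p=p,d=d,K=K,T=T)
for x in blobs(rng(p,(12,80,60),(32,255,255)),30): print(cv2.boundingRect(x),cv2.contourArea(x))
E
```

```text
(230, 364, 282, 20) 3188.5
(429, 285, 42, 66) 1248.0
(45, 286, 40, 65) 1159.5
(244, 149, 32, 35) 789.0
(307, 333, 25, 13) 164.5
(348, 292, 14, 9) 65.5
```

View pics/w3.png

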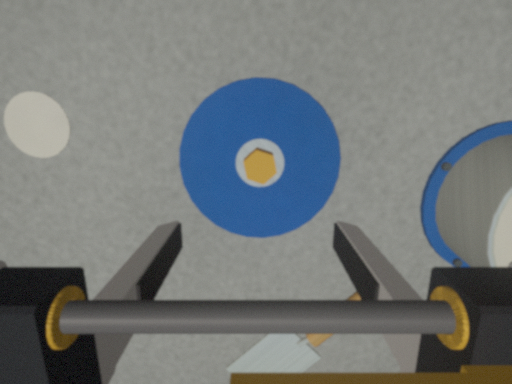

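The lid is centred at (260,157) and its hex top at (261,166).

```bash
python3 - <<'E'
from h import *
f=np.load("w3.npz");print(topface(f["p"],f["K"],f["T"],.036,(240,146,280,188),lo=(12,80,60)))
w=ray(blobs(rng(f["p"],(105,150,40),(125,255,255)),300)[0][:,0],f["K"],f["T"],.014)[:,:2].astype(np.float32)*1000
print(cv2.fitEllipse(w))
s=env.read_state();import scipy.spatial.transform as t
R=t.Rotation.from_rotvec(s["eef_rot"]).as_matrix();print(s["tcp_pos"],R.round(3),np.degrees(np.arctan2(R[1,1],R[0,1])))
E
```

```text
{'c': array([516.4, 291.8]), 'n': 782, 'Vt': 160.0, 'ext': array([26. , 27.9]), 'yaw_edge': np.float64(-5.2), 'yaw_mom': np.float64(-5.1)}
((516.5425415039062, 291.79010009765625), (142.4762420654297, 142.7646026611328), 83.42184448242188)
[0.48989663 0.28744213 0.31476408] [[ 0.972  0.237 -0.   ]
 [ 0.237 -0.972 -0.001]
 [-0.001  0.001 -1.   ]] -76.30122592376573
```

{"fn": "jog_arm", "kwargs": {"steps": [[[0.266,0.044,0],0.04,1],[[0.266,0.044,0],0.0617,1],[[0.266,0.044,-0.4],0.0617,1],[[0.266,0.044,-0.7],0.0617,1],[[0.266,0.044,-0.8],0.0617,1]], "squeeze": 25}}

```text
time: 4.05
tcp_pos: [0.5163, 0.2912, 0.2337]
eef_rot: [3.067, 0.673, -0.002]
contact_force: [-0.3, -0.2, 0.1]
finger_gap: 1.002
grasp_force: 0.0
```

{"fn": "jog_arm", "kwargs": {"steps": [[[0,0,-0.1],0,1],[[0,0,-0.17],0,1],[[0,0,-0.17],0,1]]}}

```text
time: 4.35
tcp_pos: [0.516, 0.2932, 0.218]
eef_rot: [3.068, 0.677, 0.001]
contact_force: [-0.3, -0.3, -0.3]
finger_gap: 1.0
grasp_force: 0.0
```

{"fn": "jog_arm", "kwargs": {"steps": [[[0,0,0],0,-1],[[0,0,0],0,-1],[[0,0,0],0,-1],[[0,0,0],0,-1],[[0,0,0],0,-1]]}}

```text
time: 4.85
tcp_pos: [0.5157, 0.2935, 0.2178]
eef_rot: [-3.068, -0.677, -0.0]
contact_force: [-0.3, -0.4, -0.7]
finger_gap: 0.61
grasp_force: 0.0
```

{"fn": "jog_arm", "kwargs": {"steps": [[[0,0,0],0,-1],[[0,0,0],0,-1],[[0,0,0],0,-1],[[0,0,0],0,-1],[[0,0,0],0,-1]]}}

```text
time: 5.35
tcp_pos: [0.5157, 0.2933, 0.2176]
eef_rot: [3.068, 0.677, -0.0]
contact_force: [0.4, -0.6, 0.5]
finger_gap: 0.275
grasp_force: 25.0
```

{"fn": "jog_arm", "kwargs": {"steps": [[[0,0,0],0,-1],[[0,0,0],0,-1],[[0,0,0],0,-1]], "squeeze": 35}}

```text
time: 5.65
tcp_pos: [0.5157, 0.2933, 0.2176]
eef_rot: [3.068, 0.677, -0.0]
contact_force: [0.5, -2.1, 0.5]
finger_gap: 0.276
grasp_force: 35.0
```

{"fn": "jog_arm", "kwargs": {"steps": [[[0,0,0.2],0,-1],[[0,0,0.5],0,-1],[[0,0,0.8],0,-1],[[0,0,1],0,-1],[[0,0,1],0,-1]]}}

```text
time: 6.15
tcp_pos: [0.5159, 0.2939, 0.3199]
eef_rot: [-3.067, -0.677, -0.005]
contact_force: [-0.3, 0.6, -4.7]
finger_gap: 0.272
grasp_force: 35.0
```

```bash
python3 - <<'E'
from h import *
from scipy.optimize import least_squares
def ring(n,box):
    f=np.load(n+".npz");m=rng(f["p"],(100,120,40),(125,255,255));k=np.zeros_like(m);u0,v0,u1,v1=box;k[v0:v1,u0:u1]=m[v0:v1,u0:u1]
    uv=np.argwhere(k)[:,::-1];w=ray(uv,f["K"],f["T"],.006)[:,:2]*1000
    h=cv2.convexHull(w.astype(np.float32))[:,0]
    r=least_squares(lambda c:np.hypot(h[:,0]-c[0],h[:,1]-c[1])-c[2],[535,52,78],loss="soft_l1");print(n,len(uv),r.x.round(1),np.std(r.fun).round(1))
ring("top",(215,160,275,220));ring("w2",(330,100,512,260));ring("side",(210,190,285,250))
s=env.read_state();print(s["tcp_pos"],s["contact_force"])
E
```

```text
top 240 [536.4  53.3  76.6] 0.7
w2 1375 [533.7  53.6  75.9] 0.2
side 351 [533.4  51.3  77.5] 0.6
[0.51591964 0.29394397 0.31988287] [-0.30848147  0.57916612 -4.6707572 ]
```

{"fn": "jog_arm", "kwargs": {"steps": [[[0.03,-0.3,0.2],0,-1],[[0.06,-0.6,0.2],0,-1],[[0.06,-0.8,0.2],0,-1]]}}

```text
time: 6.45
tcp_pos: [0.5218, 0.2113, 0.3365]
eef_rot: [3.068, 0.675, -0.002]
contact_force: [0.6, 0.1, -3.9]
finger_gap: 0.277
grasp_force: 35.0
```

{"fn": "jog_arm", "kwargs": {"steps": [[[0.03,-0.4,0],0,-1],[[0.06,-0.8,0],0,-1]]}}

```text
time: 6.65
tcp_pos: [0.5271, 0.1324, 0.3362]
eef_rot: [-3.067, -0.679, 0.003]
contact_force: [1.4, -0.1, -4.1]
finger_gap: 0.277
grasp_force: 35.0
```

{"fn": "jog_arm", "kwargs": {"steps": [[[0.03,-0.4,0],0,-1],[[0.066,-0.7,0],0,-1],[[0.066,-0.81,0],0,-1],[[0.066,-0.81,0],0,-1],[[0.066,-0.81,0],0,-1]]}}

```text
time: 7.15
tcp_pos: [0.534, 0.0533, 0.337]
eef_rot: [-3.067, -0.678, 0.001]
contact_force: [0.8, 0.7, -3.9]
finger_gap: 0.271
grasp_force: 35.0
```

```bash
python3 - <<'E'
from h import *
print(env.read_state()["tcp_pos"])
p,d,K,T=grab("side","s1");q=grab("wrist")[0]
cv2.imwrite("pics/s1c.png",np.hstack([cv2.resize(p[120:280,150:350],None,fx=2,fy=2),cv2.resize(q,(400,320))])[:,:,::-1])
E
```

```text
[0.53399637 0.05333206 0.33695379]
```

View pics/s1c.png

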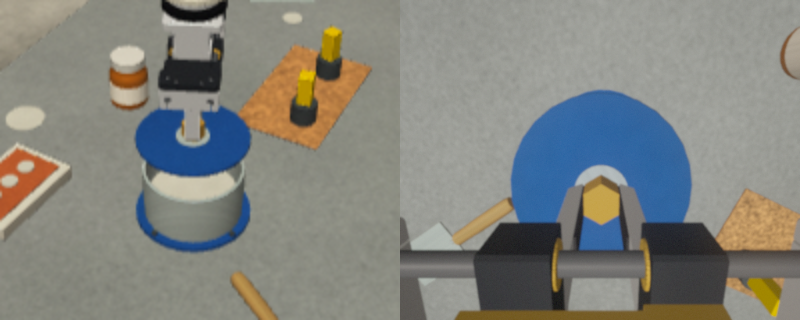

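The lid hangs level over the pot (left half at (193,138), right half with the hex at (601,200)). Lowering it now.

{"fn": "jog_arm", "kwargs": {"steps": [[[0,0,-0.15],0,-1],[[0,0,-0.3],0,-1],[[0,0,-0.4],0,-1],[[0,0,-0.43],0,-1],[[0,0,-0.43],0,-1]]}}

```text
time: 7.75
tcp_pos: [0.5342, 0.0526, 0.2939]
eef_rot: [-3.067, -0.678, 0.002]
contact_force: [0.8, 0.2, -4.2]
finger_gap: 0.272
grasp_force: 35.0
```

{"fn": "jog_arm", "kwargs": {"steps": [[[0,0,-0.02],0,-1],[[0,0,-0.035],0,-1],[[0,0,-0.035],0,-1]]}}

```text
time: 8.05
tcp_pos: [0.5343, 0.0524, 0.2912]
eef_rot: [3.068, 0.677, 0.0]
contact_force: [0.1, 0.5, -4.3]
finger_gap: 0.272
grasp_force: 35.0
```

{"fn": "jog_arm", "kwargs": {"steps": [[[0,0,-0.01],0,-1],[[0,0,-0.015],0,-1],[[0,0,-0.015],0,-1]]}}

```text
time: 8.35
tcp_pos: [0.5343, 0.0524, 0.2896]
eef_rot: [-3.068, -0.677, 0.0]
contact_force: [-0.5, 0.4, -4.4]
finger_gap: 0.273
grasp_force: 35.0
```

{"fn": "jog_arm", "kwargs": {"steps": [[[0,0,-0.005],0,-1],[[0,0,-0.01],0,-1],[[0,0,-0.01],0,-1]]}}

```text
time: 8.65
tcp_pos: [0.5343, 0.0525, 0.2895]
eef_rot: [3.067, 0.677, 0.0]
contact_force: [-8.2, -1.1, 15.4]
finger_gap: 0.273
grasp_force: 35.0
```

{"fn": "jog_arm", "kwargs": {"steps": [[[0,0,0.005],0,-0.1],[[0,0,0.005],0,-0.1],[[0,0,0.005],0,-0.1],[[0,0,0.005],0,-0.1],[[0,0,0.005],0,-0.1]]}}

```text
time: 9.15
tcp_pos: [0.5343, 0.0525, 0.2891]
eef_rot: [-3.068, -0.677, 0.0]
contact_force: [-0.0, 0.4, 0.8]
finger_gap: 0.45
grasp_force: 0.0
```

{"fn": "jog_arm", "kwargs": {"steps": [[[0,0,0.1],0,-0.1],[[0,0,0.5],0,-0.1],[[-0.2,0,0.9],0,-0.1],[[-0.3,0,0.9],0,-0.1],[[-0.3,0,0.9],0,-0.1]]}}

```text
time: 9.65
tcp_pos: [0.5035, 0.0525, 0.3804]
eef_rot: [3.067, 0.677, 0.003]
contact_force: [0.0, 0.2, 0.2]
finger_gap: 0.452
grasp_force: 0.0
```

```bash
cat > lid.py <<'E'
from h import *
import sys
print(env.read_state()["tcp_pos"])
p,d,K,T=grab("wrist",sys.argv[1]);s=grab("side")[0]
np.savez("w4.npz",p=p,d=d,K=K,T=T)
cv2.imwrite(f"pics/{sys.argv[1]}.png",np.hstack([cv2.resize(s[120:280,150:350],None,fx=2,fy=2),cv2.resize(p,(400,320))])[:,:,::-1])
b=blobs(rng(p,(105,150,40),(125,255,255)),300)[0]
w=ray(b[:,0],K,T,.086)[:,:2].astype(np.float32)*1000;print("plate",cv2.fitEllipse(w))
x,y,ww,hh=cv2.boundingRect(b);cx,cy=x+ww//2,y+hh//2
print(topface(p,K,T,.108,(cx-28,cy-28,cx+28,cy+36),lo=(12,80,60)))
m=np.zeros(d.shape,np.uint8);cv2.drawContours(m,[b],-1,1,-1);m=cv2.erode(m,np.ones((7,7)))&(rng(p,(105,150,40),(125,255,255))>0)
v,u=np.nonzero(m);D=d[v,u];P=((np.linalg.inv(K)@np.stack([u*D,v*D,D])).T-T[:3,3])@T[:3,:3];P=P[D>0]
A=np.c_[P[:,:2]-P[:,:2].mean(0),np.ones(len(P))];print("plane",np.linalg.lstsq(A,P[:,2],rcond=None)[0].round(4))
E
python3 lid.py w4
```

```text
[0.503482   0.05249751 0.38036023]
plate ((534.965087890625, 53.4091911315918), (139.97555541992188, 143.3167724609375), 52.26130676269531)
{'c': array([534.2,  52.5]), 'n': 788, 'Vt': 172.0, 'ext': array([25.5, 27.8]), 'yaw_edge': np.float64(-4.4), 'yaw_mom': np.float64(-4.6)}
plane [-0.0002 -0.0011  0.0854]
```

View pics/w4.png

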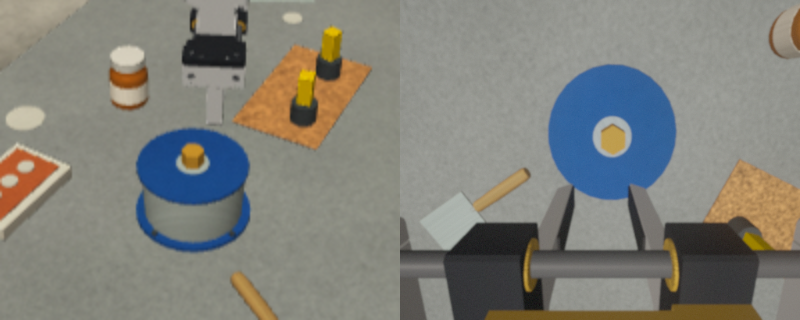

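The lid is level and home (plate plane 85.4 mm, slope about 0.001), with the hex at (613,138) in the right half. On to the first socket.

{"fn": "jog_arm", "kwargs": {"steps": [[[-0.1,-0.4,0],-0.04,1],[[-0.18,-0.85,0],-0.0767,1],[[-0.18,-0.85,0],-0.0767,1]]}}

```text
time: 10.05
tcp_pos: [0.4858, -0.0377, 0.378]
eef_rot: [3.128, 0.287, -0.004]
contact_force: [-0.1, 0.7, -0.0]
finger_gap: 0.668
grasp_force: 0.0
```

{"fn": "jog_arm", "kwargs": {"steps": [[[-0.1,-0.4,0],0,1],[[-0.18,-0.85,0],0,1],[[-0.18,-0.85,0],0,1]]}}

```text
time: 10.35
tcp_pos: [0.4675, -0.1226, 0.3781]
eef_rot: [3.128, 0.294, -0.004]
contact_force: [0.1, 0.4, 0.6]
finger_gap: 0.926
grasp_force: 0.0
```

{"fn": "jog_arm", "kwargs": {"steps": [[[-0.1,-0.4,0],0,1],[[-0.18,-0.85,0],0,1],[[-0.18,-0.85,0],0,1],[[-0.18,-0.85,0],0,1]]}}

```text
time: 10.75
tcp_pos: [0.4504, -0.2031, 0.3782]
eef_rot: [-3.126, -0.302, 0.002]
contact_force: [-0.4, -0.1, 0.0]
finger_gap: 1.001
grasp_force: 0.0
```

```bash
cat > sock.py <<'E'
from h import *
import scipy.spatial.transform as t
s=env.read_state();R=t.Rotation.from_rotvec(s["eef_rot"]).as_matrix();print(s["tcp_pos"].round(4),np.degrees(np.arctan2(R[1,1],R[0,1])).round(1))
p,d,K,T=grab("wrist","w5");zt=float(__import__("sys").argv[1])
for b in blobs(rng(p,(22,200,40),(32,255,255)),100):
    x,y,w,h=cv2.boundingRect(b)
    if y<270 and h<100: print((x,y,w,h),topface(p,K,T,zt,(x-2,y-2,x+w+2,y+h+2),lo=(22,200,40),n=4))
E
python3 sock.py .088
```

```text
[ 0.4504 -0.2031  0.3782] -79.0
(376, 152, 50, 37) {'c': array([ 495.1, -332.1]), 'n': 553, 'Vt': 167.0, 'ext': array([24.7, 24.4]), 'yaw_edge': np.float64(-16.2), 'yaw_mom': np.float64(-16.5)}
(253, 143, 24, 29) {'c': array([ 482.6, -203.3]), 'n': 574, 'Vt': 157.0, 'ext': array([23.4, 23.8]), 'yaw_edge': np.float64(11.2), 'yaw_mom': np.float64(11.2)}
```

{"fn": "jog_arm", "kwargs": {"steps": [[[0.323,-0.003,0],0.001,1],[[0.323,-0.003,-0.3],0.001,1],[[0.323,-0.003,-0.7],0.001,1],[[0.323,-0.003,-0.9],0.001,1]], "squeeze": 30}}

```text
time: 11.2
tcp_pos: [0.4825, -0.2011, 0.2862]
eef_rot: [-3.124, -0.313, 0.004]
contact_force: [0.2, -0.9, 0.9]
finger_gap: 0.998
grasp_force: 0.0
```

{"fn": "jog_arm", "kwargs": {"steps": [[[0,0,-0.25],0,1],[[0,0,-0.44],0,1],[[0,0,-0.44],0,-1],[[0,0,-0.44],0,-1],[[0,0,-0.44],0,-1]]}}

```text
time: 11.7
tcp_pos: [0.4831, -0.2025, 0.2461]
eef_rot: [3.126, 0.31, 0.002]
contact_force: [0.6, -0.3, 0.4]
finger_gap: 0.78
grasp_force: 0.0
```

{"fn": "jog_arm", "kwargs": {"steps": [[[0,0,0],0,-1],[[0,0,0],0,-1],[[0,0,0],0,-1],[[0,0,0],0,-1],[[0,0,0],0,-1]]}}

```text
time: 12.2
tcp_pos: [0.4825, -0.2029, 0.2452]
eef_rot: [-3.126, -0.309, 0.0]
contact_force: [-0.0, 0.2, -0.5]
finger_gap: 0.358
grasp_force: 0.0
```

{"fn": "jog_arm", "kwargs": {"steps": [[[0,0,0],0,-1],[[0,0,0],0,-1],[[0,0,0],0,-1],[[0,0,0],0,-1],[[0,0,0],0,-1]]}}

```text
time: 12.7
tcp_pos: [0.4825, -0.2029, 0.2451]
eef_rot: [-3.126, -0.309, 0.0]
contact_force: [0.7, -1.1, -0.2]
finger_gap: 0.233
grasp_force: 30.0
```

{"fn": "jog_arm", "kwargs": {"steps": [[[0,0,0.3],0,-1],[[0,0,0.7],0,-1],[[0,0,0.9],0,-1]], "squeeze": 45}}

```text
time: 13.0
tcp_pos: [0.4829, -0.2028, 0.3377]
eef_rot: [3.125, 0.309, 0.003]
contact_force: [0.5, 0.4, -2.3]
finger_gap: 0.233
grasp_force: 45.0
```

{"fn": "jog_arm", "kwargs": {"steps": [[[0.09,0.4,0.4],-0.04,-1],[[0.18,0.85,0.4],-0.088,-1],[[0.18,0.85,0.4],-0.088,-1]]}}

```text
time: 13.3
tcp_pos: [0.5013, -0.1134, 0.3766]
eef_rot: [-3.138, 0.127, -0.004]
contact_force: [0.5, 0.3, -1.9]
finger_gap: 0.232
grasp_force: 45.0
```

{"fn": "jog_arm", "kwargs": {"steps": [[[0.09,0.4,0],0,-1],[[0.18,0.85,0],0,-1],[[0.18,0.85,0],0,-1]]}}

```text
time: 13.6
tcp_pos: [0.519, -0.0271, 0.3753]
eef_rot: [-3.137, 0.114, -0.001]
contact_force: [-0.1, -0.5, -2.8]
finger_gap: 0.232
grasp_force: 45.0
```

{"fn": "jog_arm", "kwargs": {"steps": [[[0.09,0.4,0],0,-1],[[0.158,0.8,0],0,-1],[[0.158,0.854,0],0,-1],[[0.158,0.854,0],0,-1],[[0.158,0.854,0],0,-1]]}}

```text
time: 14.1
tcp_pos: [0.5343, 0.0517, 0.3749]
eef_rot: [3.139, -0.126, -0.001]
contact_force: [-0.5, 0.2, -2.3]
finger_gap: 0.23
grasp_force: 45.0
```

```bash
python3 sock.py .222; python3 - <<'E'
from h import *
p,_,_,_=grab("wrist");s=grab("side")[0]
cv2.imwrite("pics/w6.png",np.hstack([cv2.resize(s[120:280,150:350],None,fx=2,fy=2),cv2.resize(p,(400,320))])[:,:,::-1])
E
```

```text
[0.5343 0.0517 0.3749] -94.6
(234, 216, 47, 69) {'c': array([537.5,  51.2]), 'n': 1695, 'Vt': 168.0, 'ext': array([21.3, 21.2]), 'yaw_edge': np.float64(-4.5), 'yaw_mom': np.float64(-4.2)}
```

View pics/w6.png

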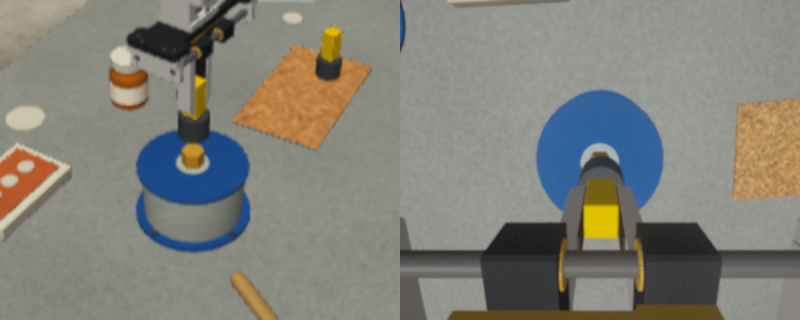

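{"fn": "jog_arm", "kwargs": {"steps": [[[0,0.007,-0.1],0,-1],[[0,0.007,-0.2],0,-1],[[0,0.007,-0.23],0,-1],[[0,0.007,-0.23],0,-1],[[0,0.007,-0.23],0,-1]]}}

```text
time: 14.75
tcp_pos: [0.5344, 0.0533, 0.3521]
eef_rot: [-3.139, 0.125, 0.0]
contact_force: [0.6, 1.0, -1.7]
finger_gap: 0.231
grasp_force: 45.0
```

{"fn": "jog_arm", "kwargs": {"steps": [[[0,0,-0.01],0,-1],[[0,0,-0.02],0,-1],[[0,0,-0.03],0,-1],[[0,0,-0.03],0,-1]]}}

```text
time: 15.15
tcp_pos: [0.5344, 0.0532, 0.3491]
eef_rot: [-3.139, 0.125, -0.0]
contact_force: [-0.7, 1.1, -2.3]
finger_gap: 0.228
grasp_force: 45.0
```

{"fn": "jog_arm", "kwargs": {"steps": [[[0,-0.006,-0.005],0,-1],[[0,-0.006,-0.01],0,-1],[[0,-0.006,-0.01],0,-1]]}}

```text
time: 15.45
tcp_pos: [0.5344, 0.0531, 0.349]
eef_rot: [-3.139, 0.125, -0.001]
contact_force: [-4.5, 2.4, 12.0]
finger_gap: 0.231
grasp_force: 45.0
```

{"fn": "jog_arm", "kwargs": {"steps": [[[0,0,-0.005],0,-1],[[0,0,-0.01],0,-1],[[0,0,-0.01],0,-1]]}}

```text
time: 15.75
tcp_pos: [0.5345, 0.0531, 0.3488]
eef_rot: [-3.139, 0.125, -0.002]
contact_force: [-9.3, -0.2, 27.3]
finger_gap: 0.231
grasp_force: 45.0
```

Stopped on the head. Trying the other bore phase (+30°).

{"fn": "jog_arm", "kwargs": {"steps": [[[0,0,0.04],0,-1],[[0,-0.005,0.04],0.047,-1],[[0,-0.005,0.04],0.094,-1],[[0,-0.005,0.04],0.14,-1],[[0,-0.005,0.04],0.1667,-1]]}}

```text
time: 16.25
tcp_pos: [0.5344, 0.052, 0.3511]
eef_rot: [-3.062, -0.701, 0.0]
contact_force: [-0.7, 0.2, -2.1]
finger_gap: 0.23
grasp_force: 45.0
```

{"fn": "jog_arm", "kwargs": {"steps": [[[0,0,0],0,-1],[[0,0,0],0,-1],[[0,0,-0.01],0,-1],[[0,0,-0.02],0,-1],[[0,0,-0.02],0,-1]]}}

```text
time: 16.75
tcp_pos: [0.5343, 0.0522, 0.3491]
eef_rot: [3.065, 0.691, -0.0]
contact_force: [1.0, -0.6, -2.2]
finger_gap: 0.23
grasp_force: 45.0
```

{"fn": "jog_arm", "kwargs": {"steps": [[[0,0,-0.01],0,-1],[[0,0,-0.02],0,-1],[[0,0,-0.02],0,-1]]}}

```text
time: 17.05
tcp_pos: [0.5345, 0.0525, 0.3487]
eef_rot: [3.064, 0.691, 0.002]
contact_force: [-9.5, -1.6, 28.2]
finger_gap: 0.23
grasp_force: 45.0
```

Neither phase goes down, so socket A is probably the misfit. Returning it to the mat and trying B.

{"fn": "jog_arm", "kwargs": {"steps": [[[0,0,0.15],0,-1],[[0,0,0.32],0,-1],[[-0.08,-0.4,0.32],-0.04,-1],[[-0.18,-0.85,0.32],-0.08,-1],[[-0.18,-0.85,0.32],-0.08,-1]]}}

```text
time: 17.55
tcp_pos: [0.5154, -0.0382, 0.3794]
eef_rot: [3.127, 0.284, -0.001]
contact_force: [0.0, 0.5, -2.3]
finger_gap: 0.232
grasp_force: 45.0
```

{"fn": "jog_arm", "kwargs": {"steps": [[[-0.09,-0.4,0],0,-1],[[-0.18,-0.85,0],0,-1],[[-0.18,-0.85,0],0,-1]]}}

```text
time: 17.85
tcp_pos: [0.4971, -0.1233, 0.3792]
eef_rot: [3.126, 0.291, -0.001]
contact_force: [0.2, 0.8, -2.3]
finger_gap: 0.235
grasp_force: 45.0
```

{"fn": "jog_arm", "kwargs": {"steps": [[[-0.09,-0.4,0],0,-1],[[-0.159,-0.8,0],0,-1],[[-0.159,-0.854,0],0,-1],[[-0.159,-0.854,0],0,-1]]}}

```text
time: 18.25
tcp_pos: [0.4822, -0.2043, 0.3793]
eef_rot: [-3.127, -0.298, -0.0]
contact_force: [0.4, 1.3, -2.0]
finger_gap: 0.231
grasp_force: 45.0
```

{"fn": "jog_arm", "kwargs": {"steps": [[[0,0,-0.3],0,-1],[[0,0,-0.7],0,-1],[[0,0,-1],0,-1],[[0,0,-1],0,-1],[[0,0,-1],0,-1]]}}

```text
time: 18.75
tcp_pos: [0.4831, -0.2023, 0.28]
eef_rot: [-3.126, -0.304, -0.0]
contact_force: [0.6, 0.3, -1.3]
finger_gap: 0.232
grasp_force: 45.0
```

{"fn": "jog_arm", "kwargs": {"steps": [[[0,0,-0.15],0,-1],[[0,0,-0.28],0,-1],[[0,0,-0.33],0,-1],[[0,0,-0.335],0,-1],[[0,0,-0.335],0,-1]]}}

```text
time: 19.25
tcp_pos: [0.4827, -0.2032, 0.2462]
eef_rot: [3.127, 0.302, 0.001]
contact_force: [-0.1, -0.7, -1.6]
finger_gap: 0.233
grasp_force: 45.0
```

{"fn": "jog_arm", "kwargs": {"steps": [[[0,0,-0.005],0,-1],[[0,0,-0.015],0,-1],[[0,0,-0.015],0,-1]]}}

```text
time: 19.55
tcp_pos: [0.4827, -0.2033, 0.245]
eef_rot: [3.126, 0.302, 0.001]
contact_force: [-3.1, 2.0, 11.7]
finger_gap: 0.234
grasp_force: 45.0
```

{"fn": "jog_arm", "kwargs": {"steps": [[[0,0,0.005],0,1],[[0,0,0.005],0,1],[[0,0,0.005],0,1],[[0,0,0.005],0,1],[[0,0,0.005],0,1]]}}

```text
time: 20.05
tcp_pos: [0.4824, -0.2032, 0.2446]
eef_rot: [-3.127, -0.302, 0.0]
contact_force: [-0.1, 0.7, -0.5]
finger_gap: 0.619
grasp_force: 0.0
```

{"fn": "jog_arm", "kwargs": {"steps": [[[0,0,0],0,1],[[0,0,0.1],0,1],[[0,0,0.5],0,1],[[0,0,0.9],0,1],[[0,0,0.9],0,1]]}}

```text
time: 20.55
tcp_pos: [0.4836, -0.2033, 0.3399]
eef_rot: [3.123, 0.302, 0.01]
contact_force: [-0.3, -0.4, 0.1]
finger_gap: 0.994
grasp_force: 0.0
```

{"fn": "jog_arm", "kwargs": {"steps": [[[-0.1,-0.4,0.4],-0.045,1],[[-0.2,-0.7,0.4],-0.09,1],[[-0.2,-0.7,0.4],-0.135,1],[[-0.2,-0.7,0.4],-0.151,1]]}}

```text
time: 20.95
tcp_pos: [0.4619, -0.2742, 0.3752]
eef_rot: [3.108, -0.453, 0.001]
contact_force: [-0.5, -0.2, 0.0]
finger_gap: 0.998
grasp_force: 0.0
```

{"fn": "jog_arm", "kwargs": {"steps": [[[0,-0.3,0],0,1],[[0,-0.58,0],0,1],[[0,-0.58,0],0,1],[[0,-0.58,0],0,1]]}}

```text
time: 21.35
tcp_pos: [0.4623, -0.3313, 0.3746]
eef_rot: [-3.11, 0.442, 0.0]
contact_force: [0.3, 0.1, -0.2]
finger_gap: 1.003
grasp_force: 0.0
```

```bash
python3 sock.py .088
```

```text
[ 0.4623 -0.3313  0.3746] -106.2
(102, 187, 46, 40) {'c': array([ 482.8, -205. ]), 'n': 502, 'Vt': 150.0, 'ext': array([23.3, 22.6]), 'yaw_edge': np.float64(11.4), 'yaw_mom': np.float64(11.7)}
(236, 143, 25, 30) {'c': array([ 495.3, -333.4]), 'n': 609, 'Vt': 155.0, 'ext': array([24.8, 24.6]), 'yaw_edge': np.float64(-16.2), 'yaw_mom': np.float64(-15.4)}
```

{"fn": "jog_arm", "kwargs": {"steps": [[[0.329,-0.014,0],0,1],[[0.329,-0.014,-0.3],0,1],[[0.329,-0.014,-0.7],0,1],[[0.329,-0.014,-0.9],0,1]]}}

```text
time: 21.8
tcp_pos: [0.495, -0.3311, 0.2821]
eef_rot: [-3.109, 0.438, 0.004]
contact_force: [-0.5, -0.6, 0.4]
finger_gap: 1.0
grasp_force: 0.0
```

{"fn": "jog_arm", "kwargs": {"steps": [[[0,0,-0.25],0,1],[[0,0,-0.395],0,1],[[0,0,-0.395],0,-1],[[0,0,-0.395],0,-1],[[0,0,-0.395],0,-1]], "squeeze": 30}}

```text
time: 22.3
tcp_pos: [0.4958, -0.3327, 0.2464]
eef_rot: [3.11, -0.441, 0.003]
contact_force: [-0.4, -0.6, -0.1]
finger_gap: 0.78
grasp_force: 0.0
```

{"fn": "jog_arm", "kwargs": {"steps": [[[0,0,0],0,-1],[[0,0,0],0,-1],[[0,0,0],0,-1],[[0,0,0],0,-1],[[0,0,0],0,-1]]}}

```text
time: 22.8
tcp_pos: [0.4953, -0.3327, 0.2452]
eef_rot: [-3.11, 0.441, 0.0]
contact_force: [0.3, 0.0, -0.7]
finger_gap: 0.357
grasp_force: 0.0
```

{"fn": "jog_arm", "kwargs": {"steps": [[[0,0,0],0,-1],[[0,0,0],0,-1],[[0,0,0],0,-1],[[0,0,0],0,-1],[[0,0,0],0,-1]]}}

```text
time: 23.3
tcp_pos: [0.4953, -0.3327, 0.2451]
eef_rot: [-3.11, 0.441, 0.0]
contact_force: [0.8, -0.0, -0.5]
finger_gap: 0.231
grasp_force: 30.0
```

{"fn": "jog_arm", "kwargs": {"steps": [[[0,0,0.3],0,-1],[[0,0,0.7],0,-1],[[0,0,1],0,-1],[[0,0,1],0,-1]], "squeeze": 45}}

```text
time: 23.7
tcp_pos: [0.4961, -0.333, 0.3491]
eef_rot: [3.108, -0.441, 0.008]
contact_force: [0.1, -1.2, -1.2]
finger_gap: 0.232
grasp_force: 45.0
```

{"fn": "jog_arm", "kwargs": {"steps": [[[0.05,0.45,0.3],0.03,-1],[[0.098,0.963,0.3],0.063,-1],[[0.098,0.963,0.3],0.063,-1]]}}

```text
time: 24.0
tcp_pos: [0.506, -0.2307, 0.3754]
eef_rot: [-3.138, 0.115, -0.001]
contact_force: [0.5, -0.5, -1.3]
finger_gap: 0.233
grasp_force: 45.0
```

{"fn": "jog_arm", "kwargs": {"steps": [[[0.05,0.45,0],0,-1],[[0.098,0.963,0],0,-1],[[0.098,0.963,0],0,-1]]}}

```text
time: 24.3
tcp_pos: [0.5153, -0.1339, 0.3746]
eef_rot: [-3.137, 0.12, 0.001]
contact_force: [0.4, -1.1, -2.3]
finger_gap: 0.231
grasp_force: 45.0
```

{"fn": "jog_arm", "kwargs": {"steps": [[[0.05,0.45,0],0,-1],[[0.098,0.963,0],0,-1],[[0.098,0.963,0],0,-1]]}}

```text
time: 24.6
tcp_pos: [0.5247, -0.0376, 0.3746]
eef_rot: [-3.137, 0.119, 0.001]
contact_force: [-0.3, -1.3, -2.1]
finger_gap: 0.231
grasp_force: 45.0
```

{"fn": "jog_arm", "kwargs": {"steps": [[[0.05,0.4,0],0,-1],[[0.098,0.85,0],0,-1],[[0.098,0.963,0],0,-1],[[0.098,0.963,0],0,-1],[[0.098,0.963,0],0,-1]]}}

```text
time: 25.1
tcp_pos: [0.5345, 0.0517, 0.3745]
eef_rot: [3.138, -0.132, -0.002]
contact_force: [-0.1, -1.2, -1.8]
finger_gap: 0.232
grasp_force: 45.0
```

```bash
python3 sock.py .218
```

```text
[0.5345 0.0517 0.3745] -94.8
(234, 216, 47, 70) {'c': array([535.3,  51.4]), 'n': 1682, 'Vt': 169.0, 'ext': array([21.9, 21.9]), 'yaw_edge': np.float64(-4.6), 'yaw_mom': np.float64(-4.3)}
(488, 201, 24, 31) {'c': array([550.3, -63.5]), 'n': 404, 'Vt': 139.0, 'ext': array([13.8, 12.1]), 'yaw_edge': np.float64(-11.2), 'yaw_mom': np.float64(-2.5)}
```

{"fn": "jog_arm", "kwargs": {"steps": [[[0,0,-0.1],0,-1],[[0,0,-0.2],0,-1],[[0,0,-0.23],0,-1],[[0,0,-0.23],0,-1],[[0,0,-0.23],0,-1]]}}

```text
time: 25.65
tcp_pos: [0.5346, 0.0525, 0.3521]
eef_rot: [-3.139, 0.132, 0.0]
contact_force: [0.8, 0.2, -1.2]
finger_gap: 0.229
grasp_force: 45.0
```

{"fn": "jog_arm", "kwargs": {"steps": [[[0,0,-0.01],0,-1],[[0,0,-0.02],0,-1],[[0,0,-0.025],0,-1],[[0,0,-0.025],0,-1]]}}

```text
time: 26.05
tcp_pos: [0.5345, 0.0525, 0.3496]
eef_rot: [-3.139, 0.131, -0.0]
contact_force: [0.1, -0.9, -0.6]
finger_gap: 0.228
grasp_force: 45.0
```

{"fn": "jog_arm", "kwargs": {"steps": [[[0,0,-0.01],0,-1],[[0,0,-0.015],0,-1],[[0,0,-0.015],0,-1]]}}

```text
time: 26.35
tcp_pos: [0.5345, 0.0526, 0.348]
eef_rot: [-3.139, 0.131, 0.0]
contact_force: [-0.9, 0.1, -1.4]
finger_gap: 0.234
grasp_force: 45.0
```

{"fn": "jog_arm", "kwargs": {"steps": [[[0,0,-0.01],0,-1],[[0,0,-0.02],0,-1],[[0,0,-0.02],0,-1]]}}

```text
time: 26.65
tcp_pos: [0.5346, 0.0526, 0.346]
eef_rot: [-3.139, 0.131, 0.0]
contact_force: [0.5, -0.4, 0.1]
finger_gap: 0.234
grasp_force: 45.0
```

{"fn": "jog_arm", "kwargs": {"steps": [[[0,0,-0.01],0,-1],[[0,0,-0.02],0,-1],[[0,0,-0.03],0,-1],[[0,0,-0.03],0,-1]]}}

```text
time: 27.05
tcp_pos: [0.5346, 0.0528, 0.3435]
eef_rot: [-3.139, 0.131, -0.001]
contact_force: [-2.8, 1.1, 5.0]
finger_gap: 0.23
grasp_force: 45.0
```

B has gone well below A's stop height, so it fits. Pushing on down.

{"fn": "jog_arm", "kwargs": {"steps": [[[0,0,-0.02],0,-1],[[0,0,-0.04],0,-1],[[0,0,-0.05],0,-1],[[0,0,-0.05],0,-1]]}}

```text
time: 27.45
tcp_pos: [0.5348, 0.0529, 0.3398]
eef_rot: [3.139, -0.131, 0.003]
contact_force: [-8.7, -1.7, 28.2]
finger_gap: 0.233
grasp_force: 45.0
```

{"fn": "jog_arm", "kwargs": {"steps": [[[0,0,-0.02],0,-1],[[0,0,-0.04],0,-1],[[0,0,-0.05],0,-1],[[0,0,-0.05],0,-1]]}}

```text
time: 27.85
tcp_pos: [0.5358, 0.0528, 0.3363]
eef_rot: [3.139, -0.132, 0.009]
contact_force: [-6.1, -3.0, 43.8]
finger_gap: 0.231
grasp_force: 45.0
```

```bash
python3 - <<'E'
from h import *
s=env.read_state();print(s["torque"],s["contact_force"])
p,d,K,T=grab("wrist");q,ds,Ks,Ts=grab("side")
cv2.imwrite("pics/w7.png",np.hstack([cv2.resize(q[120:250,170:300],(520,520),interpolation=cv2.INTER_CUBIC),cv2.resize(p[90:290,200:310],(280,520))])[:,:,::-1])
b=[x for x in blobs(rng(p,(22,200,40),(32,255,255)),100) if cv2.boundingRect(x)[0]<300][0];x,y,w,h=cv2.boundingRect(b);print(x,y,w,h)
print(topface(p,K,T,.328-.18+.029-.001,(x-2,y-2,x+w+2,y+h+2),lo=(22,200,40),n=4))
m=rng(p,(105,150,40),(125,255,255))>0;v,u=np.nonzero(cv2.erode(m.astype(np.uint8),np.ones((7,7))));D=d[v,u];P=((np.linalg.inv(K)@np.stack([u*D,v*D,D])).T-T[:3,3])@T[:3,:3]
P=P[(D>0)&(P[:,2]>.06)];A=np.c_[P[:,:2]-[.534,.0525],np.ones(len(P))];print("lid plane",np.linalg.lstsq(A,P[:,2],rcond=None)[0].round(4))
w=ray(blobs(rng(q,(105,150,40),(125,255,255))*(np.indices(q.shape[:2])[1]>160)*(np.indices(q.shape[:2])[0]<212),300)[0][:,0],Ks,Ts,.086)[:,:2].astype(np.float32)*1000;print(cv2.minEnclosingCircle(w))
E
```

```text
[-0.85336712  1.86495576  0.04727152] [-6.14497518 -3.04931892 43.7590253 ]
234 220 47 67
{'c': array([535. ,  52.7]), 'n': 1705, 'Vt': 171.0, 'ext': array([22.6, 22.8]), 'yaw_edge': np.float64(-4.8), 'yaw_mom': np.float64(-4.7)}
lid plane [-0.0003 -0.0014  0.0853]
((535.0213012695312, 50.21531677246094), 73.65351867675781)
```

View pics/w7.png

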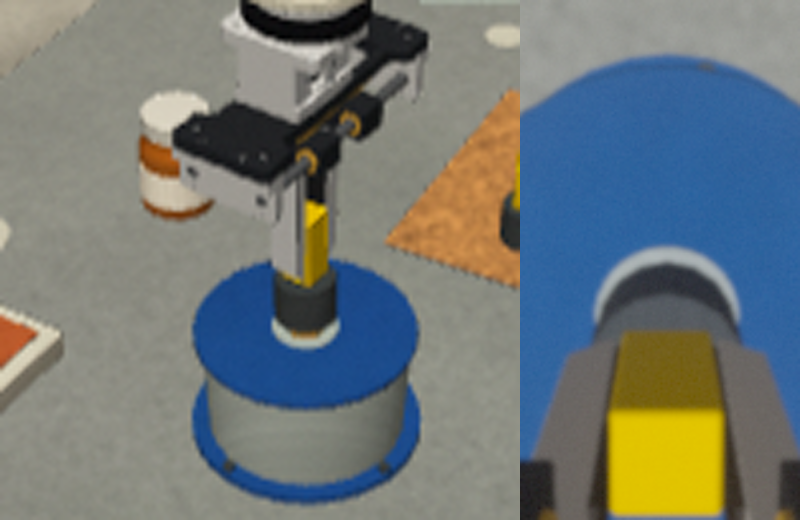

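The socket is about 12 mm down, with the lid still level. The force signs (−x, −y) show it rubbing because the tool is pushed toward +x/+y. I'll ease off, shift back and continue.

{"fn": "jog_arm", "kwargs": {"steps": [[[0,0,0.03],0,-1],[[-0.005,-0.003,0.03],0,-1],[[-0.01,-0.004,0.03],0,-1],[[-0.01,-0.004,0.03],0,-1]]}}

```text
time: 28.35
tcp_pos: [0.534, 0.0523, 0.3366]
eef_rot: [-3.138, 0.131, -0.003]
contact_force: [2.3, 0.1, 6.0]
finger_gap: 0.23
grasp_force: 45.0
```

{"fn": "jog_arm", "kwargs": {"steps": [[[0,0,-0.02],0,-1],[[0,0,-0.04],0,-1],[[0,0,-0.04],0,-1]]}}

```text
time: 28.65
tcp_pos: [0.5349, 0.0524, 0.335]
eef_rot: [-3.139, 0.132, -0.009]
contact_force: [-3.2, -3.1, 40.4]
finger_gap: 0.228
grasp_force: 45.0
```

```bash
cat > slip.py <<'E'
from h import *
a=cv2.imread("pics/w5.png")[:,:,::-1];b=grab("wrist")[0]
for p in(a,b):
    V=hsv(p)[:,:,2].astype(int);print(V[205:300:1,254:262].mean(1).astype(int).tolist())
q,d,K,T=grab("side")
m=rng(q,(22,200,40),(32,255,255));B=[x for x in blobs(m,20) if 220<x[:,0,0].mean()<275];P=np.vstack(B)[:,0]
# lowest yellow pixels -> grip foot height assuming vertical axis at head, front corner
v=P[:,1].max();u=P[P[:,1]>=v-1,0].mean();print("foot px",u,v,"top",P[:,1].min())
for z in(.122,.126,.130,.134):
    h=T@np.array([.5345,.0525,z,1]);k=K@h[:3];print(z,(k[:2]/k[2]).round(1))
E
python3 slip.py; python3 -c "
from workcell import env;s=env.read_state();print(s['tcp_pos'],s['contact_force'],s['torque'])"
```

```text
[95, 94, 95, 94, 93, 94, 94, 92, 93, 106, 111, 114, 114, 113, 114, 114, 115, 114, 115, 115, 115, 116, 116, 115, 115, 116, 115, 116, 116, 117, 116, 116, 116, 116, 116, 117, 117, 117, 115, 120, 134, 162, 188, 206, 217, 221, 222, 222, 222, 222, 222, 223, 222, 222, 222, 223, 222, 222, 221, 221, 221, 222, 222, 221, 222, 222, 222, 221, 222, 221, 222, 221, 221, 221, 221, 221, 221, 221, 221, 216, 205, 183, 162, 152, 150, 150, 150, 153, 154, 154, 152, 152, 150, 145, 129]
[78, 90, 96, 97, 98, 97, 98, 97, 97, 97, 97, 96, 96, 95, 106, 113, 114, 114, 114, 114, 114, 113, 114, 115, 114, 116, 116, 115, 117, 116, 116, 117, 116, 117, 117, 117, 118, 119, 118, 119, 119, 120, 129, 150, 178, 199, 213, 223, 225, 225, 225, 226, 225, 225, 225, 225, 225, 225, 225, 226, 225, 226, 225, 225, 225, 225, 225, 224, 225, 224, 225, 224, 225, 225, 224, 224, 225, 225, 225, 224, 224, 224, 223, 218, 201, 158, 152, 156, 157, 157, 156, 155, 153, 146, 134]
foot px 247.75 191 top 170
0.122 [245.7 191.7]
0.126 [245.8 190.5]
0.13 [245.8 189.3]
0.134 [245.8 188. ]
[0.53493884 0.05231055 0.33496864] [-3.69177023 -2.01741237 40.79968662] [-0.76442947  1.03287872  0.01002339]
```

```bash
cat > ht.py <<'E'
from h import *
s=env.read_state();p,d,K,T=grab("wrist")
m=(rng(p,(22,200,180),(32,255,255))>0);m[:,:236]=0;m[:,280:]=0;m[:255]=0;m[282:]=0
v,u=np.nonzero(m);D=d[v,u];P=((np.linalg.inv(K)@np.stack([u*D,v*D,D])).T-T[:3,3])@T[:3,:3];P=P[D>0]
A=np.c_[P[:,:2]-P[:,:2].mean(0),np.ones(len(P))]
print("top plane",len(P),np.linalg.lstsq(A,P[:,2],rcond=None)[0].round(4) if len(P) else 0,"no-slip z",(s["tcp_pos"][2]-.1571).round(4),"seated .172")
q,ds,K,T=grab("side");v,u=np.mgrid[140:235,215:275];D=ds[140:235,215:275]
P=((np.linalg.inv(K)@np.stack([u*D,v*D,D]).reshape(3,-1)).T-T[:3,3])@T[:3,:3]
h=hsv(q)[140:235,215:275].reshape(-1,3)
y=(h[:,0]>=22)&(h[:,0]<=32)&(h[:,1]>200)&(D.ravel()>0)&(abs(P[:,0]-.534)<.03)&(abs(P[:,1]-.0525)<.03);print("yellow z",np.percentile(P[y,2],[2,50,98]).round(4),y.sum(), "foot seated .122")
b=(h[:,1]<90)&(h[:,2]<90)&(np.hypot(P[:,0]-.534,P[:,1]-.0525)<.024)&(D.ravel()>0);print("dark z",np.percentile(P[b,2],[2,50,98]).round(4) if b.any() else 0,b.sum(),"barrel seated .088-.122")
E
python3 ht.py
```

```text
top plane 1156 [-0.0229 -0.0017  0.179 ] no-slip z 0.1779 seated .172
yellow z [0.1351 0.1649 0.1836] 102 foot seated .122
dark z [0.1027 0.1281 0.2756] 239 barrel seated .088-.122
```

{"fn": "jog_arm", "kwargs": {"steps": [[[0,0,0.03],0,-1],[[-0.01,0,0.04],0,-1],[[-0.015,0,0.04],0,-1],[[-0.015,0,0.04],0,-1]], "squeeze": 60}}

```text
time: 29.25
tcp_pos: [0.5327, 0.052, 0.3362]
eef_rot: [-3.138, 0.132, -0.004]
contact_force: [8.9, -0.8, -3.7]
finger_gap: 0.229
grasp_force: 60.0
```

```bash
python3 ht.py|head -1;python3 -c "
from workcell import env;s=env.read_state();print(s['tcp_pos'],s['contact_force'],s['torque'])"
```

```text
top plane 1156 [-0.0233 -0.003   0.1801] no-slip z 0.1791 seated .172
[0.53280927 0.05198548 0.33617295] [ 8.9840014  -0.11950087 -3.00054676] [-5.13333732e-02 -2.78189217e+00 -1.70276780e-03]
```

{"fn": "jog_arm", "kwargs": {"steps": [[[0,0,-0.02],0,-1],[[0,0,-0.04],0,-1],[[0,0,-0.05],0,-1],[[0,0,-0.05],0,-1]]}}

```text
time: 29.75
tcp_pos: [0.5332, 0.0523, 0.3343]
eef_rot: [3.138, -0.132, 0.008]
contact_force: [-7.5, -3.9, 52.0]
finger_gap: 0.231
grasp_force: 60.0
```

```bash
python3 ht.py|head -1;python3 -c "
from workcell import env;s=env.read_state();print(s['tcp_pos'],s['contact_force'],s['torque'])"
```

```text
top plane 1156 [-0.031  -0.004   0.1784] no-slip z 0.1772 seated .172
[0.53321528 0.0523423  0.33427504] [-7.42574606 -4.23668374 52.13352366] [-1.04213835  2.38260351  0.01388742]
```

Pushing harder isn't working. The socket is engaged and can't fall off, so I'll relieve the load, open the fingers a little so it settles straight, and look.

{"fn": "jog_arm", "kwargs": {"steps": [[[0.005,0,0.027],0,-1],[[0.01,0,0.027],0,-1],[[0.01,0,0.027],0,-0.3],[[0.01,0,0.027],0,-0.3],[[0.01,0,0.027],0,-0.3]]}}

```text
time: 30.35
tcp_pos: [0.5328, 0.0522, 0.3333]
eef_rot: [-3.139, 0.131, 0.002]
contact_force: [1.0, 0.3, -0.4]
finger_gap: 0.35
grasp_force: 0.0
```

```bash
python3 ht.py; python3 sock.py .172
```

```text
top plane 1143 [-0.0398  0.0003  0.1786] no-slip z 0.1762 seated .172
yellow z [0.1365 0.1653 0.1831] 119 foot seated .122
dark z [0.1032 0.1279 0.2727] 201 barrel seated .088-.122
[0.5329 0.0521 0.3335] -94.8
(235, 220, 44, 68) {'c': array([530.2,  52.3]), 'n': 1722, 'Vt': 164.0, 'ext': array([23.4, 22.8]), 'yaw_edge': np.float64(-4.8), 'yaw_mom': np.float64(-4.8)}
```

{"fn": "jog_arm", "kwargs": {"steps": [[[0.01,0,0.1],0,-0.1],[[0.01,0,0.4],0,-0.1],[[0.01,0,0.8],0,-0.1],[[0.01,0,0.95],0,-0.1],[[0.01,0,0.95],0,-0.1]]}}

```text
time: 31.0
tcp_pos: [0.5344, 0.0524, 0.4318]
eef_rot: [-3.139, 0.132, -0.007]
contact_force: [-0.2, 0.9, -0.1]
finger_gap: 0.449
grasp_force: 0.0
```

{"fn": "jog_arm", "kwargs": {"steps": [[[-0.3,0,0],0,0],[[-0.5,0,0],0,0],[[-0.5,0,0],0,0]]}}

```text
time: 31.3
tcp_pos: [0.4823, 0.0523, 0.4286]
eef_rot: [3.138, -0.131, -0.001]
contact_force: [0.5, -0.2, 0.4]
finger_gap: 0.496
grasp_force: 0.0
```

```bash
python3 - <<'E'
from h import *
p,d,K,T=grab("wrist");q,ds,Ks,Ts=grab("side");t,dt,Kt,Tt=grab("top")
np.savez("f.npz",p=p,d=d,K=K,T=T,q=q,ds=ds,Ks=Ks,Ts=Ts,t=t,dt=dt,Kt=Kt,Tt=Tt)
cv2.imwrite("pics/w8.png",np.hstack([cv2.resize(q[135:235,195:295],(400,400),interpolation=cv2.INTER_CUBIC),cv2.resize(p[60:260,156:356],(400,400),interpolation=cv2.INTER_CUBIC)])[:,:,::-1])
print(env.read_state()["tcp_pos"])
for n,P,D,k,M in(("w",p,d,K,T),("s",q,ds,Ks,Ts)):
    b=[x for x in blobs(rng(P,(22,200,40),(32,255,255)),60)]
    for x in b:
        X=cv2.boundingRect(x);print(n,X)
E
```

```text
[0.48444024 0.05203035 0.42873242]
w (461, 146, 51, 28)
w (237, 128, 29, 29)
s (241, 171, 12, 21)
s (298, 155, 10, 18)
```

View pics/w8.png

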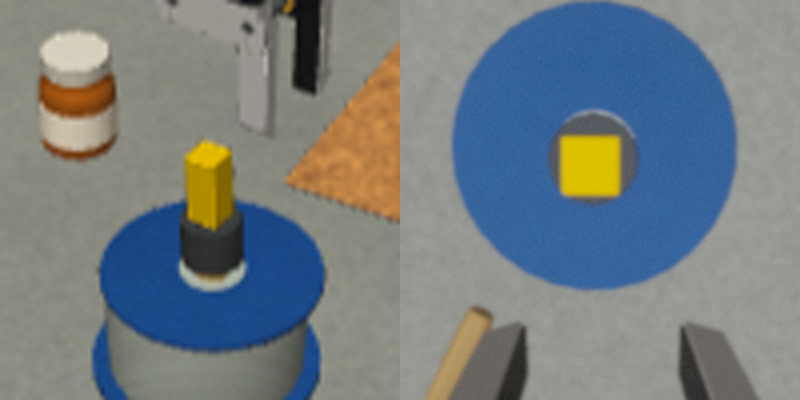

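The socket stands upright on the head with a thin brass strip still showing below the barrel (left half, (212,277)), so it isn't fully down. I'll compare these edge rows with the projected heights.

```bash
python3 - <<'E'
from h import *
f=np.load("f.npz");Ks,Ts=f["Ks"],f["Ts"];C=-Ts[:3,:3].T@Ts[:3,3]
pr=lambda P,K,T:(lambda k:k[:2]/k[2])(K@(T[:3,:3]@P+T[:3,3]))
c=np.array([.5345,.0525]);n=(C[:2]-c)/np.linalg.norm(C[:2]-c)
a=np.radians(-4.8)+np.arange(4)*np.pi/2+np.pi/4;cor=c+.01556*np.c_[np.cos(a),np.sin(a)]
near=max(cor,key=lambda x:(x-c)@n);far=min(cor,key=lambda x:(x-c)@n)
print("plate near edge row",pr(np.r_[c+n*.074,.086],Ks,Ts).round(1),"far",pr(np.r_[c-n*.074,.086],Ks,Ts).round(1))
for z in(.088,.095,.1025,.108):
    print(z,"barrel low",pr(np.r_[c+n*.0205,z],Ks,Ts).round(1),"grip foot near",pr(np.r_[near,z+.034],Ks,Ts).round(1),"top near",pr(np.r_[near,z+.084],Ks,Ts).round(1),"top far",pr(np.r_[far,z+.084],Ks,Ts).round(1))
# measured plate rows in column 248; A standing socket (z=.004) check in side view
q=f["q"];m=rng(q,(105,150,40),(125,255,255));col=np.nonzero(m[:,235])[0];print(col.min(),col.max())
cA=np.array([.4827,-.2033]);nA=(C[:2]-cA)/np.linalg.norm(C[:2]-cA)
print("A barrel low pred",pr(np.r_[cA+nA*.0205,.004],Ks,Ts).round(1),pr(np.r_[cA,.088],Ks,Ts).round(1))
V=hsv(q);print("col 248 hsv rows 180-214");print([(r,*map(int,V[r,248])) for r in range(188,212)])
# wrist: depth and size of top face
p,d,K,T=f["p"],f["d"],f["K"],f["T"]
for z in(.172,.179,.1865,.192): print(z,topface(p,K,T,z,(225,118,275,170),lo=(22,200,40),n=4))
m=rng(p,(22,200,190),(32,255,255));v,u=np.nonzero(m[130:155,239:264]);print("depth top",np.median(d[130:155,239:264][v,u]))
D=d[140,250];print(((np.linalg.inv(K)@[250*D,140*D,D])-T[:3,3])@T[:3,:3])
E
```

```text
plate near edge row [245.6 221.7] far [245.8 184.6]
0.088 barrel low [245.7 206.9] grip foot near [246.9 195.5] top near [247.1 180. ] top far [244.6 172.6]
0.095 barrel low [245.7 204.8] grip foot near [246.9 193.4] top near [247.1 177.8] top far [244.7 170.4]
0.1025 barrel low [245.7 202.6] grip foot near [247.  191.1] top near [247.1 175.4] top far [244.7 168. ]
0.108 barrel low [245.7 201. ] grip foot near [247.  189.4] top near [247.1 173.6] top far [244.7 166.2]
187 243
A barrel low pred [300.2 184.4] [303. 158.]
col 248 hsv rows 180-214
[(188, 24, 255, 180), (189, 24, 255, 180), (190, 24, 255, 182), (191, 24, 255, 169), (192, 24, 179, 120), (193, 72, 21, 60), (194, 80, 14, 53), (195, 60, 11, 48), (196, 60, 5, 49), (197, 90, 5, 47), (198, 60, 11, 48), (199, 90, 5, 48), (200, 90, 11, 47), (201, 60, 5, 47), (202, 105, 11, 46), (203, 19, 102, 70), (204, 20, 125, 126), (205, 25, 60, 166), (206, 46, 19, 176), (207, 102, 31, 147), (208, 108, 204, 135), (209, 107, 209, 133), (210, 108, 203, 137), (211, 107, 208, 135)]
0.172 {'c': array([532.5,  52.4]), 'n': 777, 'Vt': 195.0, 'ext': array([21.8, 21.9]), 'yaw_edge': np.float64(-4.9), 'yaw_mom': np.float64(-4.9)}
0.179 {'c': array([533.2,  52.2]), 'n': 777, 'Vt': 195.0, 'ext': array([21.1, 21.2]), 'yaw_edge': np.float64(-4.9), 'yaw_mom': np.float64(-4.9)}
0.1865 {'c': array([533.9,  52. ]), 'n': 777, 'Vt': 195.0, 'ext': array([20.4, 20.5]), 'yaw_edge': np.float64(-4.9), 'yaw_mom': np.float64(-4.9)}
0.192 {'c': array([534.4,  51.8]), 'n': 777, 'Vt': 195.0, 'ext': array([19.9, 20. ]), 'yaw_edge': np.float64(-4.9), 'yaw_mom': np.float64(-4.9)}
depth top 0.2273902
[0.53495183 0.05241756 0.17851599]
```

{"fn": "jog_arm", "kwargs": {"steps": [[[0.3,0.004,0],0,0],[[0.499,0.004,0],0,-0.1],[[0.499,0.004,0],0,-0.1],[[0.499,0.004,-0.3],0,-0.1],[[0.499,0.004,-0.5],0,-0.1]]}}

```text
time: 31.95
tcp_pos: [0.5339, 0.0525, 0.3772]
eef_rot: [-3.139, 0.131, 0.002]
contact_force: [-0.0, 0.0, -0.4]
finger_gap: 0.451
grasp_force: 0.0
```

{"fn": "jog_arm", "kwargs": {"steps": [[[0,0,-0.2],0,-0.1],[[0,0,-0.4],0,-0.1],[[0,0,-0.45],0,-0.1],[[0,0,-0.45],0,-0.3],[[0,0,-0.45],0,-1]]}}

```text
time: 32.45
tcp_pos: [0.5342, 0.0527, 0.3346]
eef_rot: [-3.139, 0.131, -0.001]
contact_force: [-0.3, 1.0, 1.2]
finger_gap: 0.317
grasp_force: 0.0
```

{"fn": "jog_arm", "kwargs": {"steps": [[[0,0,0],0,-1],[[0,0,0],0,-1],[[0,0,0],0,-1],[[0,0,0],0,-1],[[0,0,0],0,-1]]}}

```text
time: 32.95
tcp_pos: [0.5342, 0.0525, 0.3347]
eef_rot: [3.139, -0.132, 0.002]
contact_force: [-0.7, 0.2, 7.1]
finger_gap: 0.231
grasp_force: 60.0
```

```bash
python3 ht.py|head -1;python3 -c "
from workcell import env;s=env.read_state();print(s['tcp_pos'],s['contact_force'],s['torque'],s['finger_gap'],s['grasp_force'])"
```

```text
top plane 1159 [-0.0347 -0.0038  0.1786] no-slip z 0.1776 seated .172
[0.53422733 0.05251664 0.33476329] [-0.38458375 -1.54041539  8.47488149] [-0.24410842  0.27638585  0.09874294] 0.23288305547002694 60.002567768096924
```

{"fn": "jog_arm", "kwargs": {"steps": [[[0,0,-0.01],0,-1],[[0,0,-0.02],0,-1],[[0,0,-0.02],0,-1]]}}

```text
time: 33.35
tcp_pos: [0.5344, 0.0527, 0.3345]
eef_rot: [3.138, -0.132, 0.004]
contact_force: [-11.4, -3.2, 39.8]
finger_gap: 0.232
grasp_force: 60.0
```

{"fn": "jog_arm", "kwargs": {"steps": [[[0,0,0],0.02,-1],[[0,0,0],0.02,-1],[[0,0,0],-0.02,-1],[[0,0,0],-0.02,-1],[[0,0,0],0,-1]]}}

```text
time: 33.85
tcp_pos: [0.5344, 0.0526, 0.3336]
eef_rot: [3.139, -0.133, 0.004]
contact_force: [-1.5, -1.1, 18.5]
finger_gap: 0.23
grasp_force: 60.2
```

```bash
python3 -c "
from workcell import env;s=env.read_state();print(s['tcp_pos'],s['contact_force'],s['torque'],s['finger_gap'],s['grasp_force'])"
```

```text
[0.53444146 0.05256893 0.33364047] [-1.47143761 -1.09476919 18.46914154] [-0.14944503  0.6156169  -0.74686456] 0.22991339777878975 60.17049551010132
```

Wiggling the yaw breaks the jam. Continuing with it under moderate push.

{"fn": "jog_arm", "kwargs": {"steps": [[[0,0,-0.01],0.03,-1],[[0,0,-0.015],0.03,-1],[[0,0,-0.015],-0.02,-1],[[0,0,-0.015],-0.03,-1],[[0,0,-0.015],0,-1]]}}

```text
time: 34.35
tcp_pos: [0.5346, 0.0527, 0.3323]
eef_rot: [3.139, -0.135, 0.005]
contact_force: [-0.4, -0.6, 17.6]
finger_gap: 0.227
grasp_force: 60.2
```

```bash
cat > st.py <<'E'
from workcell import env
import numpy as np
s=env.read_state();print(s['tcp_pos'].round(4),s['contact_force'].round(1),s['torque'].round(2))
E
python3 st.py; python3 ht.py
```

```text
[0.5346 0.0527 0.3323] [-0.4 -0.6 17.6] [-0.11  0.26 -0.78]
top plane 1156 [-0.0301 -0.0035  0.1762] no-slip z 0.1752 seated .172
yellow z [0.1336 0.1619 0.1807] 112 foot seated .122
dark z [0.0998 0.1251 0.2742] 241 barrel seated .088-.122
```

{"fn": "jog_arm", "kwargs": {"steps": [[[0,0,-0.015],0.03,-1],[[0,0,-0.025],0.03,-1],[[0,0,-0.025],-0.02,-1],[[0,0,-0.025],-0.03,-1],[[0,0,-0.025],0.01,-1]]}}

```text
time: 34.95
tcp_pos: [0.5349, 0.0527, 0.3302]
eef_rot: [3.14, -0.087, 0.007]
contact_force: [-1.2, -0.1, 21.5]
finger_gap: 0.23
grasp_force: 60.3
```

{"fn": "jog_arm", "kwargs": {"steps": [[[0,0,-0.015],0.03,-1],[[0,0,-0.025],0.03,-1],[[0,0,-0.025],-0.02,-1],[[0,0,-0.025],-0.03,-1],[[0,0,-0.025],0.01,-1]]}}

```text
time: 35.45
tcp_pos: [0.535, 0.0526, 0.3274]
eef_rot: [-3.141, 0.037, -0.007]
contact_force: [0.5, 0.7, 17.9]
finger_gap: 0.232
grasp_force: 60.2
```

```bash
python3 st.py; python3 ht.py
```

```text
[0.535  0.0526 0.3274] [ 0.5  0.7 17.9] [ 0.02 -0.33 -0.74]
top plane 1159 [-0.0447 -0.0068  0.1716] no-slip z 0.1703 seated .172
yellow z [0.1286 0.1563 0.1758] 105 foot seated .122
dark z [0.0951 0.1231 0.2697] 268 barrel seated .088-.122
```

{"fn": "jog_arm", "kwargs": {"steps": [[[0,0,-0.015],0.02,-1],[[0,0,-0.025],0.02,-1],[[0,0,-0.025],-0.03,-1],[[0,0,-0.025],-0.04,-1],[[0,0,-0.025],-0.01,-1]]}}

```text
time: 36.05
tcp_pos: [0.5352, 0.0527, 0.327]
eef_rot: [3.139, -0.086, 0.01]
contact_force: [-12.6, -3.3, 56.6]
finger_gap: 0.231
grasp_force: 60.2
```

{"fn": "jog_arm", "kwargs": {"steps": [[[0,0,-0.015],0.03,-1],[[0,0,-0.025],0.03,-1],[[0,0,-0.025],-0.02,-1],[[0,0,-0.025],-0.03,-1],[[0,0,-0.025],0,-1]]}}

```text
time: 36.55
tcp_pos: [0.5361, 0.0526, 0.3255]
eef_rot: [3.14, -0.087, 0.015]
contact_force: [-7.9, -4.8, 63.3]
finger_gap: 0.232
grasp_force: 60.3
```

```bash
python3 st.py; python3 ht.py
```

```text
[0.5361 0.0526 0.3255] [-7.9 -4.8 63.3] [-1.06  1.76 -0.9 ]
top plane 1158 [-0.0611  0.0005  0.1712] no-slip z 0.1684 seated .172
yellow z [0.1277 0.155  0.1756] 114 foot seated .122
dark z [0.0953 0.1231 0.2676] 258 barrel seated .088-.122
```

Hard stop now, with the grip top at about 171.5 mm by the wrist camera (seated is 172). I'll ease the push to light and verify in the side view against socket A.

{"fn": "jog_arm", "kwargs": {"steps": [[[0,0,0.02],0,-1],[[-0.004,0,0.028],0,-1],[[-0.004,0,0.028],0,-1],[[-0.004,0,0.028],0,-1]]}}

```text
time: 37.05
tcp_pos: [0.5354, 0.0525, 0.3258]
eef_rot: [-3.14, 0.083, -0.012]
contact_force: [7.4, -2.1, 17.9]
finger_gap: 0.231
grasp_force: 60.0
```

```bash
python3 st.py; python3 ht.py; python3 - <<'E'
from h import *
q,d,K,T=grab("side");p=grab("wrist")[0]
cv2.imwrite("pics/w9.png",np.hstack([cv2.resize(q[135:235,195:295],(400,400),interpolation=cv2.INTER_CUBIC),cv2.resize(q[130:230,265:365],(400,400),interpolation=cv2.INTER_CUBIC)])[:,:,::-1])
V=hsv(q);print([(r,*map(int,V[r,248])) for r in range(192,213)])
C=-T[:3,:3].T@T[:3,3];pr=lambda P:(lambda k:(k[:2]/k[2]).round(1))(K@(T[:3,:3]@P+T[:3,3]))
c=np.array([.4827,-.2036]);n=(C[:2]-c)/np.linalg.norm(C[:2]-c);a=np.radians(11+45+90*np.arange(4))
near=max(c+.01556*np.c_[np.cos(a),np.sin(a)],key=lambda x:(x-c)@n)
print("A pred barrel low",pr(np.r_[c+n*.0205,.004]),"foot",pr(np.r_[near,.038]))
print([(r,*map(int,V[r,301])) for r in range(166,190)])
c=np.array([.5345,.0525]);n=(C[:2]-c)/np.linalg.norm(C[:2]-c)
print("plate near/far", [(pr(np.r_[c+k*n*.074,.086])) for k in(1,-1)]);B=rng(q,(105,150,90),(125,255,255))[:,225];print(np.nonzero(B)[0])
E
```

```text
[0.5354 0.0525 0.3258] [ 7.4 -2.1 17.9] [-0.55 -2.32 -0.13]
top plane 1157 [-0.0444  0.0015  0.1713] no-slip z 0.1687 seated .172
yellow z [0.1274 0.1554 0.1759] 113 foot seated .122
dark z [0.095  0.1228 0.2697] 221 barrel seated .088-.122
[(192, 24, 255, 185), (193, 24, 255, 171), (194, 23, 176, 123), (195, 75, 16, 63), (196, 83, 18, 58), (197, 90, 10, 50), (198, 90, 5, 47), (199, 75, 10, 49), (200, 60, 5, 49), (201, 60, 5, 48), (202, 90, 11, 48), (203, 70, 15, 50), (204, 68, 20, 50), (205, 48, 17, 77), (206, 48, 19, 137), (207, 101, 34, 152), (208, 107, 204, 140), (209, 107, 210, 137), (210, 107, 205, 139), (211, 107, 209, 138), (212, 107, 207, 138)]
A pred barrel low [300.3 184.3] foot [304.4 174.2]
[(166, 24, 255, 182), (167, 24, 255, 184), (168, 24, 255, 182), (169, 24, 255, 182), (170, 24, 255, 181), (171, 24, 255, 190), (172, 25, 220, 168), (173, 72, 20, 64), (174, 75, 18, 58), (175, 60, 5, 48), (176, 90, 17, 46), (177, 70, 16, 49), (178, 0, 0, 48), (179, 75, 10, 49), (180, 75, 10, 49), (181, 70, 16, 47), (182, 23, 52, 59), (183, 15, 137, 119), (184, 15, 165, 173), (185, 15, 164, 191), (186, 15, 162, 205), (187, 15, 163, 195), (188, 15, 160, 191), (189, 15, 161, 201)]
plate near/far [array([245.6, 221.7]), array([245.8, 184.6])]
[193 194 195 196 197 198 199 200 201 202 203 204 205 206 207 208 209 210
 211 212 213 214 233 234 235 236 237 238]
```

View pics/w9.png

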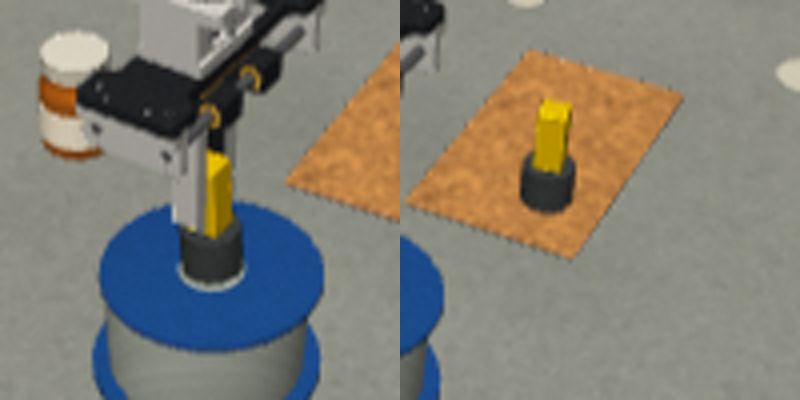

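The side view shows the barrel fully down with no brass visible at (212,280), and A standing upright on the mat at (548,180). With A's 2 px offset as reference, B's barrel edge is on the seated row. Lightening the push slightly.

{"fn": "jog_arm", "kwargs": {"steps": [[[0.003,0,0.003],0,-1],[[0.003,0,0.003],0,-1],[[0.003,0,0.003],0,-1],[[0.003,0,0.003],0,-1]]}}

```text
time: 37.65
tcp_pos: [0.5355, 0.0525, 0.3258]
eef_rot: [-3.14, 0.083, -0.011]
contact_force: [6.2, -1.0, 14.7]
finger_gap: 0.23
grasp_force: 60.0
```

```bash
python3 st.py; python3 ht.py|head -1
```

```text
[0.5355 0.0525 0.3258] [ 6.2 -1.  14.7] [-0.48 -2.3  -0.1 ]
top plane 1155 [-0.0588  0.0026  0.1713] no-slip z 0.1687 seated .172
```

{"fn": "jog_arm", "kwargs": {"steps": [[[0.004,0,0],0,-1],[[0.008,0,0],0,-1],[[0.008,0,0],0,-1],[[0.008,0,0],0,-1]]}}

```text
time: 38.15
tcp_pos: [0.536, 0.0525, 0.3258]
eef_rot: [-3.14, 0.083, -0.009]
contact_force: [1.6, -2.3, 20.6]
finger_gap: 0.23
grasp_force: 60.0
```

```bash
python3 st.py; python3 ht.py|head -1; python3 - <<'E'
from h import *
p,d,K,T=grab("wrist");m=rng(p,(105,150,40),(125,255,255))
v,u=np.nonzero(cv2.erode(m,np.ones((7,7))));D=d[v,u];P=((np.linalg.inv(K)@np.stack([u*D,v*D,D])).T-T[:3,3])@T[:3,:3]
P=P[(D>0)&(P[:,2]>.06)];A=np.c_[P[:,:2]-[.534,.0525],np.ones(len(P))];print("lid plane",np.linalg.lstsq(A,P[:,2],rcond=None)[0].round(4))
E
```

```text
[0.536  0.0525 0.3258] [ 1.6 -2.3 20.6] [-0.54 -0.93 -0.2 ]
top plane 1155 [-0.0542 -0.0003  0.1713] no-slip z 0.1687 seated .172
lid plane [-0.0006 -0.0011  0.0853]
```

{"fn": "jog_arm", "kwargs": {"steps": [[[0.002,0,0.005],0,-1],[[0.002,0,0.005],0,-1],[[0.002,0,0.005],0,-1]]}}

```text
time: 38.6
tcp_pos: [0.536, 0.0525, 0.3258]
eef_rot: [-3.14, 0.083, -0.008]
contact_force: [4.0, -1.9, 12.6]
finger_gap: 0.229
grasp_force: 60.0
```

```bash
python3 st.py; python3 -c "
from workcell import env
s=env.read_state()
if 5<s['contact_force'][2]<30: print(env.finish_job())"
```

```text
[0.536  0.0525 0.3258] [ 4.  -1.9 12.6] [-0.37 -1.42 -0.11]
the job is handed in; nothing more can be done
None
```

The job is handed in at 38.6 s of 72: the lid sits level on the pot, socket A (which stopped on the head) stands upright on the mat, and socket B is home on the head, still gripped and pressed at about 13 N; B jammed partway, so I let go once and re-gripped it, then worked it down with small turns at up to about 63 N.

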